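# Load the roll-top UV cabinet with slide boxes

## Task

The small roll-top UV cabinet is still switched on: first turn its knob anticlockwise past the click to off (red dot), then roll its slatted door fully open and lay every slide box from the bench flat on the steel chamber floor, either face up but not stacked. Then roll the door fully shut and, only with the door shut, turn the knob clockwise past the click to on (green dot). The door must never stand open while the knob is on; leave the jar and the dropper bottle where they stand.

Things in the scene. Friction and masses are not known exactly. Their poses are not given: they have to be found in the camera images.
- uv_cabinet: Fixed white cabinet; origin: centre of its footprint at bench level; +x back, -x front, +y its left. Base 260 (x) x 236 (y) x 85 mm high. On it a half barrel along y, axis at x 0, z 30 mm: side cheeks at y +-110 to 118 mm (top z 153 mm), slatted door between, fixed rear hood beyond x 50 mm. Grey console, 88 x 84 x 84 mm high, before the base, centred x -172, y -76 mm, carries the knob.
- chamber_floor (a point): Centre of the usable chamber floor: x -20, y 0, z 85 mm in the cabinet's frame, same axes. Flat, 220 mm wide between the cheeks (y); low rails, 8 mm high, bound it at cabinet x -82 to -76 and +66 to +72 mm; boxes lie between the rails. With the door open it is free from above for cabinet x -100 to +25 mm. 32 mm headroom under the shut door at the front rail.
- tambour (a joint): Rotation of the slatted door about the barrel axis, rad: 0 fully shut (front edge on the sill), 1.257 fully open (rolled up and back under the hood). It stays where it is left; about 3 to 5 N at the bar moves it.
- door_bar (a point): Middle of the door's dark round pull bar: 12 mm thick, 110 mm long along cabinet y, a post at each end, its axis 40 mm outside the slats. In the cabinet's frame, mm: x = -160 cos(a), z = 30 + 160 sin(a), a = 38 deg + joint (shut: x -126, z 128). It can be pinched from above, across cabinet x, at every angle; the round bar turns between the fingers.
- lamp_knob (a joint): Knob angle, rad, growing clockwise seen from above: 0 off, 1.2 on, a stop at each end. A spring click lies at 0.6: let go before it, the knob springs back; past it, it snaps to the next stop. Takes about 0.12 N m.
- knob_grip (a point): Grip point of the black knob on its vertical axis, 114.5 mm above the bench. Its grip bar is 46 mm long, 13 mm wide, from z 92 to 124 mm. In the cabinet's frame the bar's long direction is at yaw 0.6 minus the joint value (+0.6 at off, -0.6 at on).
- box_1: Clear slide box, 36 (x) x 78 (y) x 23 (z) mm, about 40 to 85 g, lid fixed shut; origin: centre of its underside, z up through the lid. Grip it across the 36 mm. May be absent.
- box_2: As box_1. May be absent.
- box_3: As box_1. May be absent.
- jar: Bystander: sample jar with white ribbed lid, 54 mm wide, 57 mm high; origin: centre of its underside.
- dropper: Bystander: brown dropper bottle, 33 mm wide, 102 mm high; origin: centre of its underside.
Not all that is in view belongs to the job. Leave any yellow look-alike of the box_3 alone.

How it is judged:
By the outcome, as a careful person would: the job done as asked, in the order asked, and still so for the second after the job is handed in, with the robot touching nothing.
Of box_1, box_2, box_3 only 2 to 3 are there at a start; the rules pass over those that are not, and their reading is None.
At some moment in a run one of box_1, box_2, box_3 may be knocked a few centimetres aside while the robot is not near it.
Once in a run the grip may slacken for a moment while it holds something.
It also fails if it takes over 192 s, if anything falls off the work surface, if the arm or the gripper's body presses on something with over 40 N, if the wrist force passes 120 N, or if a joint passes its speed limit or range.

## Robot

A 6-joint arm with a two-finger parallel gripper is mounted at the origin on a cart in front of the work surface, level with it; the furniture and walls round the work are solid. World frame = base frame: x ahead of the robot, y to its left, z up, the work surface at z = 0. Lengths are in m, angles in rad, forces in N, time in s.
With the tool pointing down it reaches from about 0.35 to 0.85 m from the base axis. Payload 8.1 kg.
Tool frame: the origin (TCP) lies at the very end of the fingers, on their centre line; the grasp point (between the pads) lies 19 mm behind it; z points along the fingers, y is the direction in which the jaws open and shut (so a half turn about z gives the same grasp; the last joint's range is limited). The gripper opens to 93 mm and grips with 3 to 60 N. Pads are 15 mm wide; open, the fingers measure 128 mm over their backs; the gripper's body (75 mm by 188 mm) begins 65 mm behind the grasp point.
Start: joints at [1.196, 0.13, 1.488, -0, 1.523, -0.085], TCP at [0.171, 0.575, 0.219] pointing down, gripper open.
Joint ranges: [-2.96, 2.96], [-0.89, 2.26], [0.02, 2.5], [-1.34, 4.48], [0, 2.73], [-2.66, 2.66]. Speed limits (rad/s): [2.39, 2.39, 2.79, 3.14, 3.14, 3.14].

## Interface

Orientations are given as a rotation vector (axis times angle).
In Python, from bench import env, snapshot, camera_model gives the robot as it stands.
- The arm moves only by the tool step_arm, never from a script. Its argument "targets" is one flat list of numbers, 5 for each row, row after row: the opening, from -1 (shut) to 1 (fully open), then the shift along the tool's x, y, z in mm, then the turn about the tool's z in rad. A call has 1 to 8 rows; each row is the pose to reach, as a shift and turn from the pose commanded when the call began, along the tool's axes at that moment; what a row does not reach only later rows make up. A row lasts 1/8 s, in which the tool goes at most 62.5 mm and 10.7 degrees, less where a joint would pass 70% of its speed; a pose out of reach is approached as far as the arm can. A call with a gripper value outside its range is refused whole. The fingers move at their own pace and stop on an object; "squeeze" is the grip in N (left out, the last holds). Time passes only in rows, so rows that repeat a pose let the fingers close. It gives the time, the measured TCP pose, the force and the opening at its end, in the units of the state.
- env.sense(): the state, without advancing time (a new reading comes with each control period).
- snapshot(name): name is "scene" or "top"; returns (picture, depth): 400x640x3 uint8, red, green, blue; 400x640 float32, m along the optical axis (not along the pixel's ray), 0 where there is no reading.
- camera_model(name): a dict with "fx", "fy", "cx", "cy" (pixels), "rvec" (rotation vector, rad) and "tvec" (3), from world to camera coordinates, as OpenCV has them. Camera axes: x right, y down, z forward; pixel columns grow to the right and rows downward; lengths in m; the calibration is good to about 2 mm. A picture is of the moment at which its call begins. camera_model takes no time and is no camera call.
- env.hand_in(): hands the job in, once; it reports no verdict.
The state is a dict: "time_s": time; "joint_positions": joint angles; "qvel": joint speeds; "joint_torque": joint torques, N m; "tcp_pos": TCP position; "eef_rot": TCP orientation; "wrist_force": force on the tool from outside, world axes, zero at the start; "moment": the same for the moment, N m; "gripper_width": opening from 0.0 (shut) to 1.0 (fully open).
Only numpy, scipy, OpenCV 4.12 (cv2) and the standard library are available. Lean on these libraries where they do the work, as an engineer would, in place of code of your own. Each camera call takes 0.05 s, during which the arm holds its last target.

## Working session

There is one attempt and no reset: what is moved stays moved. The work goes in short steps, Python scripts to look and compute and a tool call to move; the robot and the scene stay as the last step left them, time stands still between calls to the robot, and variables do not carry over. Pictures are saved under pics/ and viewed, and the job is handed in when it is done.

Besides the shell and the picture viewer there is one more tool, called after "Emit:" as name(argument=value, ...), one argument or row to a line, values as JSON. step_arm: Moves the arm, as the interface text tells. Its arguments: {"type":"object","properties":{"targets":{"type":"array"},"squeeze":{"type":"number"}},"required":["targets"]}

```bash
mkdir -p pics; ls
cat > h.py <<'E'
import numpy as np, cv2
from bench import env, snapshot, camera_model
def cam(n):
    m=camera_model(n);R=cv2.Rodrigues(np.array(m['rvec'],float))[0];t=np.array(m['tvec'],float).reshape(3)
    return m,R,t
def pts(n,depth):
    m,R,t=cam(n);v,u=np.indices(depth.shape)
    c=np.stack([(u-m['cx'])/m['fx']*depth,(v-m['cy'])/m['fy']*depth,depth],-1)
    P=(c-t)@R
    P[depth<=0]=np.nan
    return P
def ray(n,u,v,z):
    m,R,t=cam(n);d=np.array([(u-m['cx'])/m['fx'],(v-m['cy'])/m['fy'],1])@R
    o=-t@R
    return o+d*(z-o[2])/d[2]
def proj(n,p):
    m,R,t=cam(n);c=R@np.array(p)+t
    return m['fx']*c[0]/c[2]+m['cx'],m['fy']*c[1]/c[2]+m['cy']
def save(n,tag):
    im,d=snapshot(n);cv2.imwrite(f'pics/{tag}.png',im[:,:,::-1]);np.save(f'pics/{tag}.npy',d);np.save(f'pics/{tag}_im.npy',im)
    return im,d
E
python3 - <<'E'
from h import *
for n in('scene','top'): save(n,n+'0'); print(camera_model(n), -cam(n)[2]@cam(n)[1])
print(env.sense())
E
```

```text
pics
{'fx': 464.32889936412465, 'fy': 464.32889936412465, 'cx': 318.3493259494442, 'cy': 201.4343638031058, 'rvec': array([ 2.17525811,  1.38153728, -0.43432226]), 'tvec': array([-0.06156884, -0.44427658,  1.40459316])} [ 1.08994015 -0.45602913  0.88211238]
{'fx': 511.39203466511714, 'fy': 511.39203466511714, 'cx': 323.9989559482144, 'cy': 198.71271932257633, 'rvec': array([ 2.13261865, -2.17102975,  0.1402828 ]), 'tvec': array([-0.17978561,  0.62805435,  1.31878164])} [ 0.44522208 -0.19231541  1.38951511]
{'time_s': 0.1, 'joint_positions': array([ 1.19559766e+00,  1.31084442e-01,  1.48915616e+00, -3.48120476e-05,
        1.52302519e+00, -8.53700731e-02]), 'qvel': array([-2.50220764e-04,  1.34927160e-03, -2.53262608e-03, -4.03556880e-05,
       -9.05854313e-04, -3.04538769e-03]), 'joint_torque': array([ 1.49583793e-03, -5.61333811e+01, -4.93100059e+01,  7.70672481e-02,
        2.90546066e-02, -5.05780838e-05]), 'tcp_pos': array([0.17125617, 0.57449951, 0.21770089]), 'eef_rot': array([-4.53616886e-01, -3.10831832e+00,  2.57095196e-03]), 'wrist_force': array([ 0.48785531, -0.21044231,  0.50966644]), 'moment': array([-0.01891803,  0.00943079,  0.02070483]), 'gripper_width': 1.0038868340524718}
```

View pics/scene0.png

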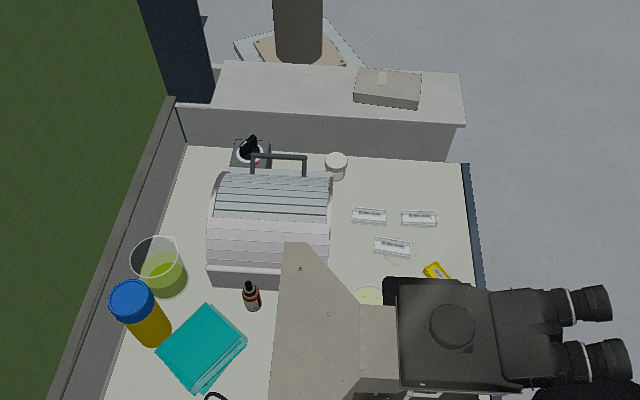

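View pics/top0.png

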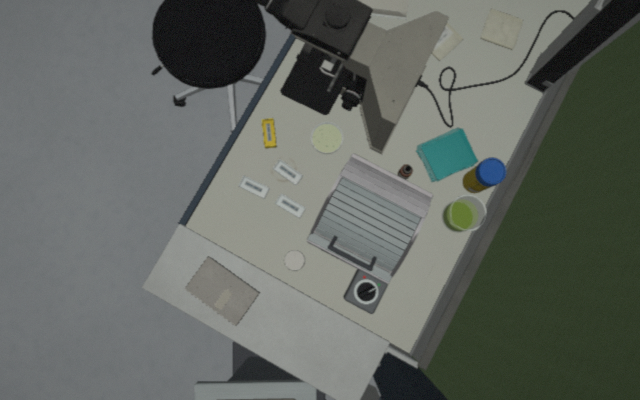

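The scene view shows the cabinet around (270,225), the knob at (250,148), three clear boxes at (369,215), (419,218) and (392,247), and the yellow look-alike at (436,270). In the top view the boxes are at (254,187), (287,172) and (290,206), the yellow one at (269,133), the knob at (367,291), the jar at (294,260) and the dropper at (405,171).

Run:
```python
from h import *
for n in('top','scene'):
    d=np.load(f'pics/{n}0.npy');P=pts(n,d)
    L={'top':dict(b1=(254,187),b2=(287,172),b3=(290,206),yel=(269,133),knob=(367,291),jar=(294,260),drop=(405,171),ledge=(300,330),greybox=(220,290),bench=(330,110),bluecap=(490,172),mic=(385,120),bar=(352,256),rearhood=(380,175)),
       'scene':dict(b1=(369,215),b2=(419,218),b3=(392,247),knob=(250,148),jar=(336,160),drop=(251,290),ledge=(300,100),wall=(280,130),bench=(380,190),post=(298,30),darkpost=(180,50),bar=(280,156))}[n]
    for k,(u,v) in L.items(): print(n,k,np.round(P[v,u],3))
    print(n,'base',proj(n,(0,0,0)),'tcp',proj(n,(0.171,.575,.219)))
```

```text
top b1 [ 0.663 -0.002  0.02 ]
top b2 [ 0.701 -0.092  0.027]
top b3 [ 0.609 -0.099  0.026]
top yel [ 0.811 -0.044  0.026]
top knob [ 0.385 -0.292  0.124]
top jar [ 0.464 -0.111  0.057]
top drop [ 0.689 -0.403  0.078]
top ledge [ 0.297 -0.128  0.142]
top greybox [0.396 0.057 0.172]
top bench [ 0.881 -0.212  0.001]
top bluecap [ 0.666 -0.595  0.166]
top mic [ 0.766 -0.33   0.287]
top bar [ 0.47  -0.257  0.141]
top rearhood [ 0.674 -0.334  0.108]
top base (np.float64(254.28238847966801), np.float64(442.2572012216857)) tcp (np.float64(-20.815251355512828), np.float64(398.74357950158196))
scene b1 [ 0.617 -0.099  0.024]
scene b2 [ 0.671 -0.001  0.022]
scene b3 [ 0.71  -0.094  0.023]
scene knob [ 0.39  -0.287  0.105]
scene jar [ 0.468 -0.108  0.058]
scene drop [ 0.702 -0.404  0.077]
scene ledge [ 0.331 -0.137  0.142]
scene wall [ 0.338 -0.194  0.074]
scene bench [ 0.552 -0.031  0.   ]
scene post [ 0.064 -0.025  0.131]
scene darkpost [ 0.228 -0.361  0.279]
scene bar [ 0.473 -0.246  0.143]
scene base (np.float64(297.99596476167716), np.float64(54.565886930564204)) tcp (np.float64(511.1409781718065), np.float64(-31.133828650308658))
```

Run:
```python
from h import *
im=cv2.imread('pics/top0.png')
cv2.imwrite('pics/c1.png',cv2.resize(im[110:320,220:450],None,fx=3,fy=2.8,interpolation=cv2.INTER_CUBIC)[:600])
im=cv2.imread('pics/scene0.png')
cv2.imwrite('pics/c2.png',cv2.resize(im[120:310,200:460],None,fx=3,fy=3,interpolation=cv2.INTER_CUBIC)[:600])
```

```text
(no output)
```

View pics/c1.png

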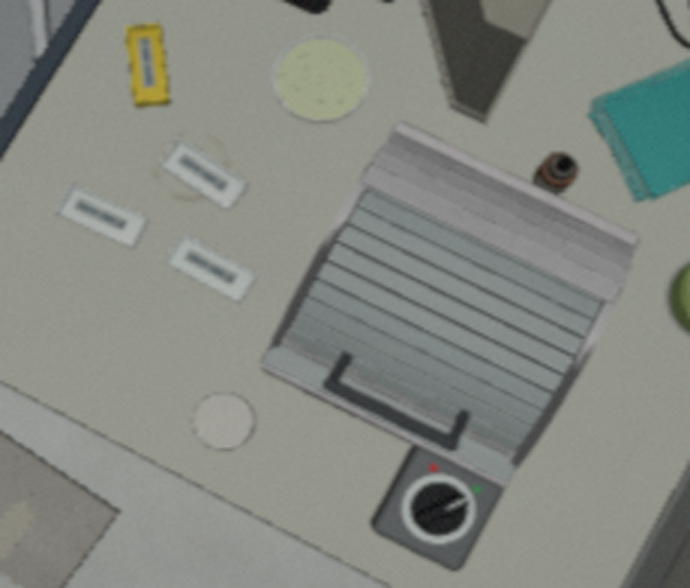

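View pics/c2.png

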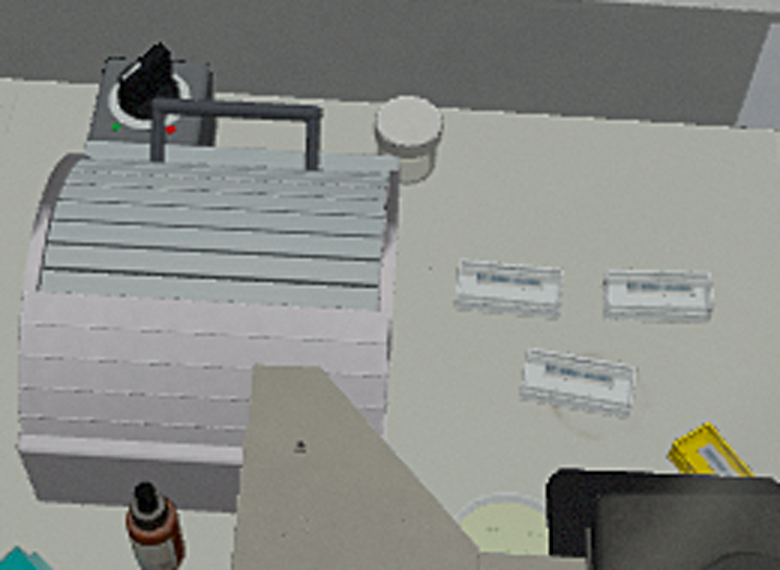

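Run:
```python
from h import *
im=np.load('pics/top0_im.npy');d=np.load('pics/top0.npy');P=pts('top',d)
# base top plane points z~.085, cabinet body
z=P[...,2]
m=(z>0.075)&(z<0.16)&(P[...,0]>0.40)&(P[...,0]<0.78)&(P[...,1]>-.48)&(P[...,1]<-.13)
m=m.astype(np.uint8);n,l,st,c=cv2.connectedComponentsWithStats(m)
i=1+np.argmax(st[1:,4]);mm=l==i;print(st[i])
q=P[mm]
# edges along direction: test yaw, minarearect
r=cv2.minAreaRect(q[:,:2].astype(np.float32));print(r)
# plane of door strips: fit yaw by minimising spread: normal directions
# barrel: z=30+sqrt(R^2-x^2); fit
b=q[(q[:,2]>0.1)]
from scipy.optimize import least_squares
# bar pixels: dark
g=im.max(-1)
bar=((g<75)&(z>0.12)&(z<0.16)&(P[...,0]>.42)&(P[...,0]<.52)&(P[...,1]<-.17)&(P[...,1]>-.36))
bq=P[bar];print('bar',bar.sum(),cv2.minAreaRect(bq[:,:2].astype(np.float32)),bq.mean(0))
def f(x):
    th,off,R=x
    s=b[:,0]*np.cos(th)+b[:,1]*np.sin(th)-off
    return np.hypot(s,b[:,2]-0.03)-R
keep=np.ones(len(b),bool)
s=least_squares(f,[-.4,.65,.12],loss='soft_l1',f_scale=.002);print('barrel',s.x,np.median(abs(f(s.x))))
th,off,R=s.x
t=-q[:,0]*np.sin(th)+q[:,1]*np.cos(th)
u=q[:,0]*np.cos(th)+q[:,1]*np.sin(th)-off
print('t pct',np.percentile(t,[0,.2,1,50,99,99.8,100]),'u',np.percentile(u,[0,.2,1,99,99.8,100]))
for lo,hi in((.08,.095),(.1,.2)):
  k=(q[:,2]>lo)&(q[:,2]<hi); print(lo,np.percentile(t[k],[1,99]),np.percentile(u[k],[1,99]))
# knob ring white
ring=((im.min(-1)>150)&(abs(P[...,0]-.386)<.05)&(abs(P[...,1]+.29)<.05))
print('ring',ring.sum(),P[ring].mean(0),cv2.minEnclosingCircle(P[ring][:,:2].astype(np.float32)),np.median(P[ring][:,2]))
```

```text
[ 306  153  127  132 9874]
((0.5510615110397339, -0.2960209548473358), (0.23671862483024597, 0.3047718107700348), 61.385501861572266)
bar 240 ((0.47680750489234924, -0.25654035806655884), (0.11742096394300461, 0.0338091216981411), 62.43128204345703) [ 0.46913164 -0.25349341  0.14087081]
barrel [-0.50235867  0.65432003  0.12367809] 0.0028899822538548114
t pct [-0.11260201 -0.11152663 -0.10919647  0.00135325  0.12137782  0.12355029
  0.12428409] u [-0.18109513 -0.17109026 -0.15724565  0.11949891  0.12186704  0.1236449 ]
0.08 [-0.10792818  0.12089892] [-0.171955    0.12185878]
0.1 [-0.10937757  0.12142885] [-0.12680122  0.10019803]
ring 85 [ 0.38229055 -0.28717944  0.08486497] ((0.3825186789035797, -0.2915443480014801), 0.02937019057571888) 0.08494855923447599
```

Run:
```python
from h import *
th=-0.50;c,s=np.cos(th),np.sin(th)
for n in('top','scene'):
    im=np.load(f'pics/{n}0_im.npy');d=np.load(f'pics/{n}0.npy');P=pts(n,d)
    U=P[...,0]*c+P[...,1]*s; T=-P[...,0]*s+P[...,1]*c; Z=P[...,2]; g=im.max(-1)
    # base top flat bits z~.085
    k=(abs(Z-.085)<.006)&(abs(T-.005)<.14)&(U>.50)&(U<.80)
    print(n,'base',k.sum(),np.percentile(U[k],[1,99]),np.percentile(T[k],[.5,99.5]))
    bar=(g<85)&(Z>.125)&(Z<.16)&(U>.48)&(U<.56)&(abs(T-.005)<.065)
    print('bar',bar.sum(),np.median(U[bar]),np.percentile(T[bar],[1,99]),np.median(Z[bar]),np.percentile(Z[bar],[10,90]))
    for a in range(-50,60,20):
        b=bar&(abs(T-.005-a/1000)<.01); print('  ',a,b.sum(),np.round([U[b].mean(),np.median(Z[b])],4))
    kn=(abs(U-.475)<.04)&(abs(T+.07)<.04)&(Z>.112)&(g<90)
    q=np.stack([U[kn],T[kn]],1).astype(np.float32);print('knob top',kn.sum(),cv2.minAreaRect(q),np.median(Z[kn]))
    ys,xs=np.where((Z>.0)&(U>.38)&(U<.46)&(T<.2)&(T>-.15)); 
    print('ledge edge', np.percentile(P[...,0][(abs(Z-.142)<.006)&(P[...,1]<0)&(P[...,1]>-.4)],[90,99.5]))
    con=(abs(Z-.084)<.006)&(abs(U-.475)<.06)&(abs(T+.071)<.06)
    print('console',np.percentile(U[con],[1,99]),np.percentile(T[con],[1,99]))
# ledge edge line
    k=(abs(Z-.142)<.006)&(P[...,1]<.1)&(P[...,1]>-.4); q=np.stack([U[k],T[k]],1); print('ledge U max',np.percentile(q[:,0],[99,99.9]),'T',np.percentile(q[:,1],[.5,99.5]))
    hi=(Z>.15)&(U>.4)&(U<1.0)&(T>-.2)&(T<.45); 
    for u0 in np.arange(.4,1.0,.05):
        kk=hi&(abs(U-u0)<.025); 
        if kk.any(): print('hi',round(u0,2),np.round([T[kk].min(),T[kk].max(),Z[kk].max()],3),kk.sum())
```

```text
top base 1402 [0.50107801 0.77647891] [-0.11174627  0.12106529]
bar 246 0.5304394010847366 [-0.05420249  0.06206797] 0.14334374665058283 [0.13442828 0.14661806]
   -50 57 [0.5347 0.1419]
   -30 34 [0.5295 0.1435]
   -10 35 [0.5293 0.1435]
   10 34 [0.5297 0.1434]
   30 35 [0.5293 0.144 ]
   50 50 [0.5346 0.142 ]
knob top 95 ((0.4750710129737854, -0.07085701823234558), (0.013564527034759521, 0.04474050551652908), 54.75177764892578) 0.12381543863149146
ledge edge [0.5872333  0.79764573]
console [0.43277394 0.53315815] [-0.11206155 -0.02116747]
ledge U max [0.72177964 0.94435701] T [-0.16803398  0.31407126]
hi 0.6 [-0.112  0.122  0.156] 67
hi 0.65 [-0.113  0.122  0.159] 890
hi 0.7 [-0.112  0.121  0.157] 126
hi 0.8 [0.214 0.35  0.175] 340
hi 0.85 [-0.2    0.351  0.304] 2197
hi 0.9 [-0.2    0.446  0.373] 4300
hi 0.95 [0.057 0.415 0.372] 3788
scene base 1520 [0.50179459 0.77690138] [-0.1094872   0.12180948]
bar 366 0.5330807827717043 [-0.05145589  0.06526951] 0.14086428516271168 [0.13150608 0.14410988]
   -50 77 [0.5362 0.1368]
   -30 56 [0.5315 0.1423]
   -10 48 [0.5318 0.142 ]
   10 51 [0.5318 0.1421]
   30 48 [0.5323 0.142 ]
   50 81 [0.5363 0.1387]
knob top 133 ((0.4752378761768341, -0.06869635730981827), (0.015670163556933403, 0.04647976905107498), 53.009979248046875) 0.12234480251020205
ledge edge [0.62635429 0.6834434 ]
console [0.43368966 0.53424646] [-0.10893451 -0.01487189]
ledge U max [0.72051186 0.99506027] T [-0.21087493  0.31714537]
hi 0.6 [-0.111  0.122  0.152] 10
hi 0.65 [-0.112  0.124  0.156] 655
hi 0.7 [-0.11   0.124  0.152] 42
hi 0.8 [0.216 0.35  0.169] 520
hi 0.85 [-0.2    0.328  0.301] 1681
hi 0.9 [-0.2    0.448  0.386] 5014
hi 0.95 [0.058 0.45  0.388] 12244
```

Run:
```python
from h import *
th=-0.50;c,s=np.cos(th),np.sin(th)
for n in('top','scene'):
    im=np.load(f'pics/{n}0_im.npy');d=np.load(f'pics/{n}0.npy');P=pts(n,d)
    U=P[...,0]*c+P[...,1]*s-.647; T=-P[...,0]*s+P[...,1]*c-.006; Z=P[...,2]; g=im.max(-1)
    for t0 in np.arange(-.25,.4,.05):
        k=(abs(T-t0)<.025)&(U>.08)&(Z>.16)&(U<.5)
        if k.any(): i=np.argsort(U[k])[5:6]; print(n,round(t0,2),'minU',U[k][i],Z[k][i],'zrange near',np.percentile(Z[k][U[k]<U[k][i][0]+.04],[2,98]))
    # boxes: bright+depth height
    k=((Z>.013)&(Z<.034)&(P[...,0]>.5)&(P[...,0]<.85)&(T>.13)&(T<.42)).astype(np.uint8)
    k=cv2.morphologyEx(k,cv2.MORPH_OPEN,np.ones((3,3),np.uint8))
    N,l,st,ce=cv2.connectedComponentsWithStats(k)
    for i in range(1,N):
        if st[i,4]<60: continue
        q=P[l==i]; r=cv2.minAreaRect(q[:,:2].astype(np.float32)); print(n,'blob',st[i],np.round(r[0],4),np.round(r[1],4),round(r[2],1),np.median(q[:,2]))
for uv in((180,228),(388,345),(250,268)): print(ray('top',*uv,.142))
```

```text
top -0.25 minU [0.08529344] [0.1624298] zrange near [0.16021433 0.16385642]
top -0.2 minU [0.1958137] [0.16767085] zrange near [0.16048479 0.17076505]
top 0.05 minU [0.18273776] [0.29789384] zrange near [0.16429168 0.30087271]
top 0.1 minU [0.18297603] [0.17704624] zrange near [0.16513009 0.30064027]
top 0.15 minU [0.23456036] [0.19060181] zrange near [0.16510088 0.30072735]
top 0.2 minU [0.16603157] [0.16702213] zrange near [0.16131557 0.17044548]
top 0.25 minU [0.16279473] [0.1694527] zrange near [0.16124352 0.17129037]
top 0.3 minU [0.16193903] [0.17196944] zrange near [0.16146274 0.17092835]
top 0.35 minU [0.16315141] [0.16698686] zrange near [0.16097264 0.16976501]
top blob [261 120  15  27 319] [ 0.8121 -0.0405] [0.0755 0.0338] 4.7 0.02315562407694669
top blob [273 160  27  24 333] [ 0.7052 -0.0913] [0.0786 0.0336] 53.3 0.02315607829608955
top blob [239 176  29  21 339] [0.6652 0.0013] [0.0785 0.0336] 65.0 0.023034018465356076
top blob [275 194  29  23 349] [ 0.6123 -0.097 ] [0.0786 0.0348] 58.1 0.023320326389682792
scene -0.25 minU [0.11507582] [0.1603811] zrange near [0.16008
[... 596 characters left out ...]
 zrange near [0.16362365 0.16806975]
scene blob [419 150  29   8 157] [0.5236 0.1323] [0.0697 0.0083] 63.0 0.023938135015395923
scene blob [352 206  36  18 477] [ 0.6134 -0.0955] [0.0774 0.0351] 56.6 0.022289974925207904
scene blob [402 210  36  15 497] [0.6659 0.0036] [0.0787 0.0354] 63.7 0.022325419333909188
scene blob [374 236  38  20 538] [ 0.7057 -0.0897] [0.0779 0.0362] 53.9 0.022437295652073294
scene blob [424 261  26  18 278] [ 0.7995 -0.0403] [0.0459 0.0336] 4.8 0.022853379543834443
scene blob [353 284  30  21 328] [ 0.7782 -0.1911] [0.0575 0.044 ] 62.8 0.014867482455352927
[0.54548266 0.16217978 0.142     ]
[ 0.25893061 -0.33654529  0.142     ]
[ 0.44554677 -0.0091464   0.142     ]
```

Candidates for the boxes (top view): clear boxes at (254,187), (287,172) and (290,206). The yellow look-alike at (269,133) is excluded, and the petri dish at (327,138) is not a box. The close crop confirms three clear boxes. The measured sizes of about 78x35 mm and top height of 23 mm match. The knob is ON (bar at cabinet yaw −0.61), at about (0.383, −0.289).

```bash
cat >> h.py <<'E'
TH=-0.50;C,S=np.cos(TH),np.sin(TH)
def cab(u,t): # cabinet frame -> world
    U=u+.647;T=t+.006
    return np.array([U*C-T*S,U*S+T*C])
def w2c(x,y): return np.array([x*C+y*S-.647,-x*S+y*C-.006])
def pose():
    s=env.sense();R=cv2.Rodrigues(np.array(s['eef_rot']))[0]
    return s,np.array(s['tcp_pos']),R,np.arctan2(R[1,1],R[0,1])
def plan(*wps):
    s,p,R,j=pose()
    print('t',round(s['time_s'],2),'tcp',np.round(p,4),'jaw',round(j,3),'q',np.round(s['joint_positions'],2),'w',round(s['gripper_width']*93,1),'F',np.round(s['wrist_force'],1),'cab',np.round(w2c(p[0],p[1]),4))
    for (x,y,z,jw) in wps:
        d=R.T@(np.array([x,y,z])-p)*1000
        tr=-(jw-j)
        print('  ->',np.round(d,1),'turn',round(tr,3))
E
python3 - <<'E'
from h import *
plan((.45,.35,.26,1.281),(.5,0,.26,1.0),(.42,-.2,.24,.471),(.3834,-.2892,.20,.471),(.3834,-.2892,.0955,.471))
E
```

```text
t 0.1 tcp [0.1713 0.5745 0.2177] jaw 1.281 q [ 1.2   0.13  1.49 -0.    1.52 -0.09] w 93.4 F [ 0.5 -0.2  0.5] cab [-0.7721  0.5803]
  -> [-331.3 -135.5  -42.1] turn -0.0
  -> [-479.2 -456.7  -41.6] turn 0.281
  -> [-459.7 -671.1  -21.2] turn 0.81
  -> [-450.1 -767.    18.9] turn 0.81
  -> [-450.1 -766.8  123.4] turn 0.81
```

Emit:
step_arm(
  targets=[1,-331,-136,-42,0,1,-331,-136,-42,0,1,-331,-136,-42,0,1,-331,-136,-42,0,1,-331,-136,-42,0,1,-479,-457,-42,0.28,1,-479,-457,-42,0.28,1,-479,-457,-42,0.28],
)

```text
time_s: 1.1
tcp_pos: [0.4547, 0.1952, 0.2573]
eef_rot: [-0.885, -3.014, 0.001]
wrist_force: [0.6, 0.5, -0.0]
gripper_width: 0.999
```

Run:
```python
from h import *
plan((.5,0,.26,1.0),(.42,-.2,.24,.471),(.3834,-.2892,.20,.471),(.3834,-.2892,.0955,.471))
```

```text
t 1.1 tcp [0.4547 0.1952 0.2573] jaw 1.0 q [ 0.3  -0.17  1.71 -0.    1.6  -0.7 ] w 92.9 F [ 0.6  0.5 -0. ] cab [-0.3415  0.3833]
  -> [-143.6 -139.7   -2.7] turn -0.0
  -> [-184.4 -351.2   17.4] turn 0.529
  -> [-201.9 -446.    57.5] turn 0.529
  -> [-201.9 -446.   162. ] turn 0.529
```

Emit:
step_arm(
  targets=[0.1,-184,-340,10,0.53,0.1,-184,-340,10,0.53,0.1,-184,-340,10,0.53,0.1,-184,-340,10,0.53,0.1,-184,-340,10,0.53,0.1,-184,-340,10,0.53,0.1,-184,-340,10,0.53,0.1,-184,-340,10,0.53],
)

```text
time_s: 2.1
tcp_pos: [0.4259, -0.1884, 0.2473]
eef_rot: [-1.644, -2.676, -0.001]
wrist_force: [-0.4, 0.4, -0.5]
gripper_width: 0.548
```

Run:
```python
from h import *
plan((.3834,-.2892,.15,.471),(.3834,-.2892,.0955,.471))
```

```text
t 2.1 tcp [ 0.4259 -0.1884  0.2473] jaw 0.469 q [-0.53 -0.25  1.8   0.    1.59 -1.  ] w 51.0 F [-0.4  0.4 -0.5] cab [-0.1829  0.0328]
  -> [-70.8 -83.5  97.3] turn -0.002
  -> [-70.8 -83.4 151.8] turn -0.002
```

Emit:
step_arm(
  targets=[0.1,-71,-83,20,0,0.1,-71,-83,50,0,0.1,-71,-83,97,0,0.1,-71,-83,97,0,0.1,-71,-83,97,0],
)

```text
time_s: 2.72
tcp_pos: [0.3858, -0.2884, 0.1525]
eef_rot: [1.638, 2.679, 0.0]
wrist_force: [-0.3, -0.1, 0.8]
gripper_width: 0.551
```

Run:
```python
from h import *
plan((.3834,-.2892,.15,.471),(.3834,-.2892,.0955,.471))
for n in('top','scene'):
    im,d=save(n,n+'1')
a=cv2.imread('pics/top1.png')[230:330,300:430];b=cv2.imread('pics/scene1.png')[80:180,190:320]
cv2.imwrite('pics/k1.png',np.hstack([cv2.resize(x,(390,300),interpolation=cv2.INTER_CUBIC) for x in(a,b)]))
```

```text
t 2.73 tcp [ 0.3858 -0.2884  0.1525] jaw 0.473 q [-0.75 -0.16  1.89  0.    1.4  -1.22] w 51.3 F [-0.3 -0.1  0.8] cab [-0.1702 -0.0741]
  -> [ 0.4 -2.5  2.5] turn 0.002
  -> [ 0.4 -2.5 57. ] turn 0.002
```

View pics/k1.png

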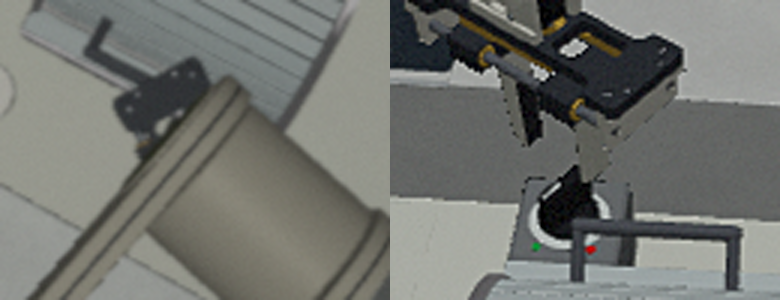

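The fingers straddle the knob in the scene crop (around (570,190)). Descending.

Emit:
step_arm(
  targets=[0.1,0,-2,30,0,0.1,0,-2,57,0,0.1,0,-2,57,0,-1,0,-2,57,0,-1,0,-2,57,0,-1,0,-2,57,0,-1,0,-2,57,0],
  squeeze=40,
)

```text
time_s: 3.7
tcp_pos: [0.3829, -0.2904, 0.0942]
eef_rot: [1.642, 2.678, -0.0]
wrist_force: [-0.4, 0.4, -0.2]
gripper_width: 0.17
```

Run:
```python
from h import *
plan((.3834,-.2892,.0955,.471))
```

```text
t 3.7 tcp [ 0.3829 -0.2904  0.0942] jaw 0.471 q [-0.76 -0.1   1.95  0.    1.29 -1.23] w 15.8 F [-0.4  0.4 -0.2] cab [-0.1717 -0.0773]
  -> [ 0.9  1.  -1.3] turn -0.0
```

Emit:
step_arm(
  targets=[-1,0,0,0,0,-1,0,0,0,-0.15,-1,0,0,0,-0.3,-1,0,0,0,-0.45,-1,0,0,0,-0.6,-1,0,0,0,-0.75,-1,0,0,0,-0.9,-1,0,0,0,-1.0],
)

```text
time_s: 4.7
tcp_pos: [0.3828, -0.2905, 0.0941]
eef_rot: [0.15, 3.138, -0.001]
wrist_force: [-0.5, 0.5, 2.4]
gripper_width: 0.138
```

Run:
```python
from h import *
plan((.3834,-.2892,.0955,.471)); print(env.sense()['moment'])
```

```text
t 4.7 tcp [ 0.3828 -0.2905  0.0941] jaw 1.475 q [-0.76 -0.1   1.95 -0.    1.29 -2.23] w 12.8 F [-0.5  0.5  2.4] cab [-0.1718 -0.0774]
  -> [-0.5  1.3 -1.4] turn 1.004
[0.010486   0.07701745 0.02022172]
```

Emit:
step_arm(
  targets=[-1,0,0,0,-0.13,0.1,0,0,0,-0.13,0.1,0,0,0,-0.13,0.1,0,0,0,-0.13,0.1,0,0,-60,-0.13,0.1,0,0,-120,-0.13,0.1,0,0,-120,0.1],
)

```text
time_s: 5.58
tcp_pos: [0.3851, -0.2924, 0.22]
eef_rot: [0.253, 3.123, -0.01]
wrist_force: [0.1, 0.7, 0.4]
gripper_width: 0.551
```

Run:
```python
from h import *
b=cab(-.117,0); print(b)
plan((*b,.23,-.5),(*b,.125,-.5))
for n in('scene',):
    im,d=save(n,n+'2')
b=cv2.imread('pics/scene2.png')[80:220,190:370]
cv2.imwrite('pics/k2.png',cv2.resize(b,None,fx=4,fy=4,interpolation=cv2.INTER_CUBIC))
```

```text
[ 0.46799531 -0.24883004]
t 5.58 tcp [ 0.3851 -0.2924  0.22  ] jaw 1.409 q [-0.76 -0.2   1.81  0.    1.52 -2.16] w 51.2 F [0.1 0.7 0.4] cab [-0.1688 -0.078 ]
  -> [-74.9  56.3  -9.7] turn 1.909
  -> [-74.   56.9  95.3] turn 1.909
```

View pics/k2.png

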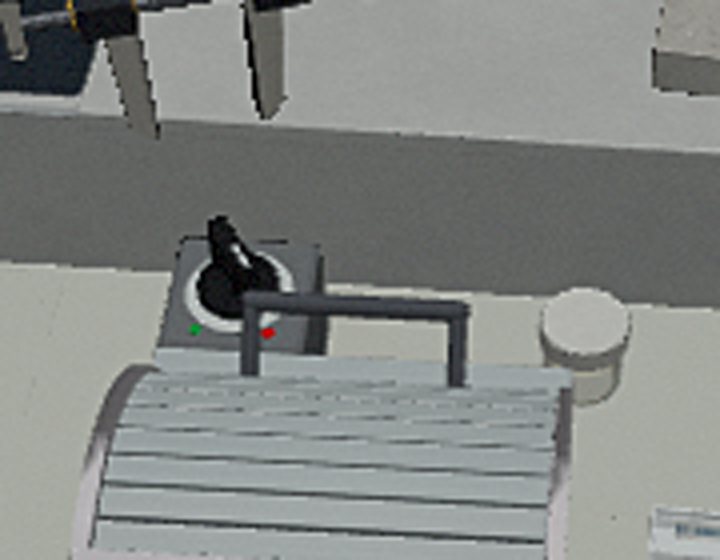

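Emit:
step_arm(
  targets=[0.1,-75,56,-10,0.19,0.1,-75,56,-10,0.38,0.1,-75,56,-10,0.57,0.1,-75,56,-10,0.76,0.1,-75,56,-10,0.95,0.1,-75,56,-10,1.14,0.1,-75,56,-10,1.33,0.1,-75,56,-10,1.5],
)

```text
time_s: 6.62
tcp_pos: [0.465, -0.2463, 0.2225]
eef_rot: [-2.299, -2.138, 0.001]
wrist_force: [0.1, -0.2, 0.2]
gripper_width: 0.55
```

Emit:
step_arm(
  targets=[0.1,0,0,0,0.19,0.1,0,0,0,0.4,0.1,0,0,0,0.4,0.1,0,0,0,0.4],
)

```text
time_s: 7.12
tcp_pos: [0.4653, -0.2465, 0.2232]
eef_rot: [-2.672, -1.651, 0.001]
wrist_force: [0.1, 0.6, -0.4]
gripper_width: 0.554
```

Run:
```python
from h import *
b=cab(-.117,0)
plan((*b,.23,-.5),(*b,.125,-.5))
im,d=save('scene','scene3');im2,d2=save('top','top3')
for n in('scene','top'):
    im=np.load(f'pics/{n}3_im.npy');P=pts(n,np.load(f'pics/{n}3.npy'))
    U=P[...,0]*C+P[...,1]*S-.647;T=-P[...,0]*S+P[...,1]*C-.006;Z=P[...,2]
    kn=(abs(U+.172)<.04)&(abs(T+.076)<.04)&(Z>.112)&(Z<.13)
    if kn.sum()>10: print(n,kn.sum(),cv2.minAreaRect(np.stack([U[kn],T[kn]],1).astype(np.float32)))
b=cv2.imread('pics/scene3.png')[60:220,190:370]
cv2.imwrite('pics/k3.png',cv2.resize(b,None,fx=3.7,fy=3.7,interpolation=cv2.INTER_CUBIC))
```

```text
t 7.12 tcp [ 0.4653 -0.2465  0.2232] jaw -0.464 q [-0.58 -0.07  1.68 -0.    1.53 -0.12] w 51.5 F [ 0.1  0.6 -0.4] cab [-0.1205  0.0007]
  -> [-0.9  3.4 -6.8] turn 0.036
  -> [-0.9  3.6 98.2] turn 0.036
scene 122 ((-0.17074202001094818, -0.0742952972650528), (0.0473647341132164, 0.012983872555196285), 34.004066467285156)
top 21 ((-0.1785053312778473, -0.07816135138273239), (0.016520444303750992, 0.007524243555963039), 25.343719482421875)
```

View pics/k3.png

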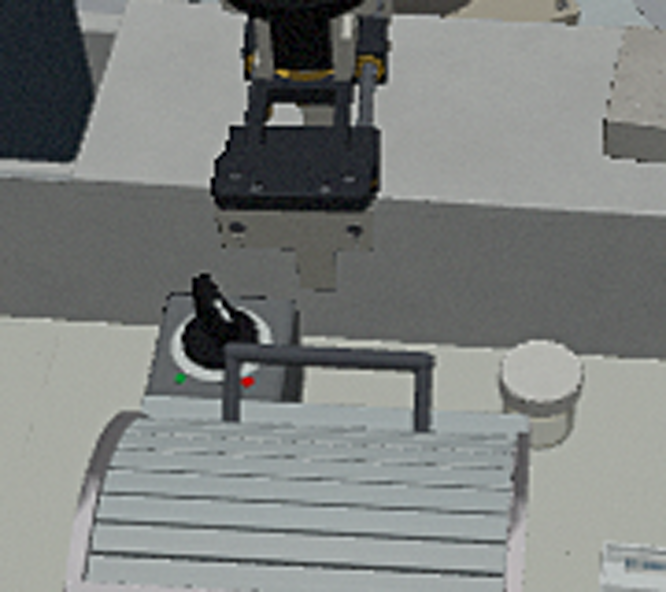

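The knob's long direction reads +34° (0.594 rad), which is OFF. Now pinching the bar.

Emit:
step_arm(
  targets=[-0.44,-1,3,0,0.036,-0.44,-1,3,30,0.036,-0.44,-1,3,70,0.036,-0.44,-1,3,98,0.036,-0.44,-1,3,98,0.036,-0.44,-1,3,98,0.036],
  squeeze=30,
)

```text
time_s: 7.98
tcp_pos: [0.4685, -0.2494, 0.1271]
eef_rot: [2.704, 1.596, 0.001]
wrist_force: [-0.0, 0.0, -0.9]
gripper_width: 0.28
```

Run:
```python
from h import *
b=cab(-.117,0)
plan((*b,.124,-.5))
save('scene','scene4')
b=cv2.imread('pics/scene4.png')[60:220,190:370]
cv2.imwrite('pics/k4.png',cv2.resize(b,None,fx=3.7,fy=3.7,interpolation=cv2.INTER_CUBIC))
```

```text
t 7.97 tcp [ 0.4685 -0.2494  0.1271] jaw -0.505 q [-0.59  0.    1.79  0.    1.35 -0.08] w 26.0 F [-0.   0.  -0.9] cab [-0.1163 -0.0003]
  -> [ 0.3 -0.7  3.1] turn -0.005
```

View pics/k4.png

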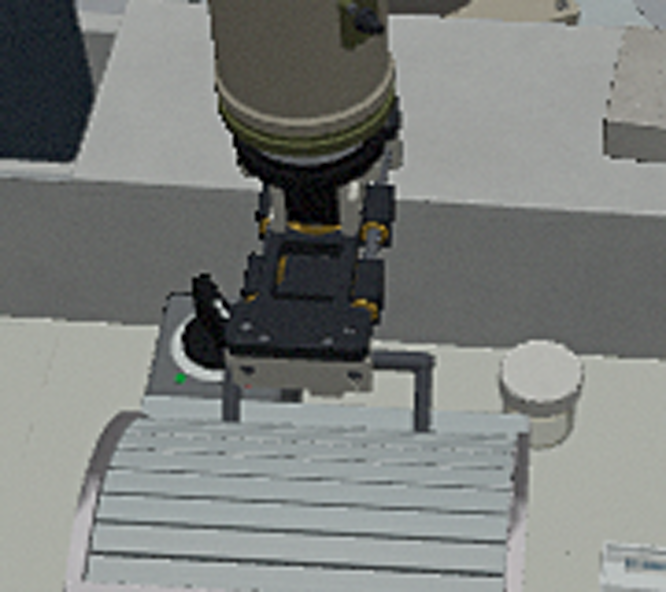

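Emit:
step_arm(
  targets=[-1,0,0,2,0,-1,0,0,2,0,-1,0,0,2,0,-1,0,0,2,0],
  squeeze=30,
)

```text
time_s: 8.52
tcp_pos: [0.4676, -0.2488, 0.1244]
eef_rot: [-2.705, -1.597, 0.001]
wrist_force: [-4.6, 2.3, 5.5]
gripper_width: 0.117
```

Run:
```python
from h import *
import math
s,p,R,j=pose();print(env.sense()['moment'])
a0=math.acos(-(w2c(*p[:2])[0])/.16); print('a0 deg',math.degrees(a0))
W=[]
for k in range(1,13):
    a=a0+(math.radians(110)-a0+.0)*k/12
    du=-.16*math.cos(a)+.16*math.cos(a0);dz=.16*(math.sin(a)-math.sin(a0))
    W.append((p[0]+du*C,p[1]+du*S,p[2]+dz,-.5))
plan(*W)
```

```text
[0.32467057 0.85419787 0.01016477]
a0 deg 42.800771261026576
t 8.53 tcp [ 0.4676 -0.2488  0.1244] jaw -0.504 q [-0.59  0.01  1.79 -0.    1.34 -0.08] w 10.9 F [-4.6  2.3  5.5] cab [-0.1174 -0.0002]
  -> [  0.   11.2 -10.9] turn -0.004
  -> [  0.1  23.3 -20.7] turn -0.004
  -> [  0.2  36.4 -29.3] turn -0.004
  -> [  0.2  50.3 -36.6] turn -0.004
  -> [  0.3  64.8 -42.4] turn -0.004
  -> [  0.3  79.8 -46.8] turn -0.004
  -> [  0.4  95.1 -49.8] turn -0.004
  -> [  0.5 110.7 -51.2] turn -0.004
  -> [  0.5 126.3 -51.1] turn -0.004
  -> [  0.6 141.9 -49.5] turn -0.004
  -> [  0.7 157.2 -46.3] turn -0.004
  -> [  0.7 172.1 -41.7] turn -0.004
```

Emit:
step_arm(
  targets=[-1,0,11,-11,0,-1,0,23,-21,0,-1,0,36,-29,0,-1,0,50,-37,0,-1,0,65,-42,0,-1,0,80,-47,0,-1,0,80,-47,0],
)

```text
time_s: 9.4
tcp_pos: [0.539, -0.2885, 0.172]
eef_rot: [2.703, 1.595, 0.002]
wrist_force: [1.1, -1.9, 5.7]
gripper_width: 0.121
```

Run:
```python
from h import *
b=cab(.055,0);plan((*b,.168,-.5))
```

```text
t 9.4 tcp [ 0.539  -0.2885  0.172 ] jaw -0.504 q [-0.58  0.18  1.52 -0.    1.44 -0.07] w 11.2 F [ 1.1 -1.9  5.7] cab [-0.0356 -0.0007]
  -> [ 1.1 90.6  4.2] turn -0.004
```

Emit:
step_arm(
  targets=[-1,0,15,-3,0,-1,0,31,-4,0,-1,0,46,-4,0,-1,0,62,-3,0,-1,0,77,0,0,-1,0,92,5,0,-1,0,95,6,0,-1,0,95,6,0],
)

```text
time_s: 10.4
tcp_pos: [0.6188, -0.3326, 0.1649]
eef_rot: [-2.702, -1.595, 0.005]
wrist_force: [-13.1, 4.7, 9.2]
gripper_width: 0.12
```

Run:
```python
from h import *
b=cab(.055,0);plan((*b,.168,-.5))
save('scene','scene5')
```

```text
t 10.4 tcp [ 0.6188 -0.3326  0.1649] jaw -0.504 q [-0.57  0.44  1.22 -0.    1.49 -0.06] w 11.2 F [-13.1   4.7   9.2] cab [ 0.0555 -0.0012]
  -> [ 1.2 -0.5 -3.1] turn -0.004
```

View pics/scene5.png

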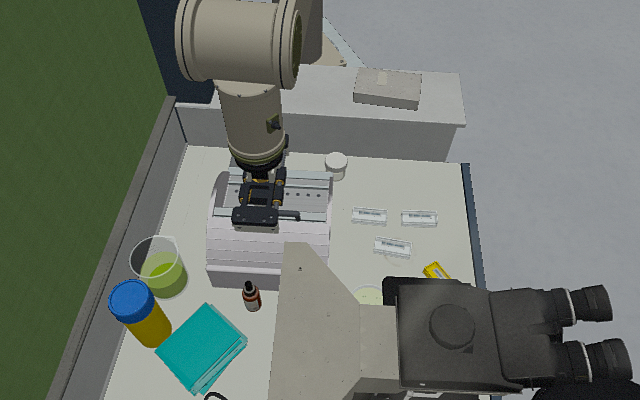

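The door is at the open stop (u = +55 mm) and the chamber is visible at (270,195). All three boxes are still in place.

Emit:
step_arm(
  targets=[-0.44,0,-2,0,0,-0.44,0,-2,0,0,-0.44,0,-2,-50,0,-0.44,0,-2,-80,0,-0.44,0,-2,-80,0],
  squeeze=25,
)

```text
time_s: 11.08
tcp_pos: [0.6209, -0.3334, 0.2489]
eef_rot: [2.7, 1.594, 0.005]
wrist_force: [0.1, -1.2, 0.3]
gripper_width: 0.284
```

Run:
```python
from h import *
plan((.6128,-.0962,.22,-.567),(.6128,-.0962,.10,-.567))
```

```text
t 11.07 tcp [ 0.6209 -0.3334  0.2489] jaw -0.504 q [-0.57  0.4   1.11  0.    1.62 -0.06] w 26.4 F [ 0.1 -1.2  0.3] cab [ 0.0578 -0.0009]
  -> [ 203.8 -121.9   28. ] turn 0.063
  -> [ 203.8 -122.8  148. ] turn 0.063
```

Emit:
step_arm(
  targets=[0.5,204,-122,0,0.06,0.5,204,-122,0,0.06,0.5,204,-122,0,0.06,0.5,204,-122,0,0.06,0.5,204,-122,60,0.06,0.5,204,-122,120,0.06,0.5,204,-122,140,0.06,0.5,204,-122,140,0.06],
)

```text
time_s: 12.08
tcp_pos: [0.6097, -0.0948, 0.103]
eef_rot: [-2.75, -1.513, 0.004]
wrist_force: [0.8, 0.1, 1.2]
gripper_width: 0.75
```

```bash
cat >> h.py <<'E'
def boxes(tag,ns=('top','scene')):
    for n in ns:
        im,d=save(n,n+tag);P=pts(n,d);T=-P[...,0]*S+P[...,1]*C-.006;Z=P[...,2]
        k=((Z>.013)&(Z<.034)&(P[...,0]>.5)&(P[...,0]<.85)&(T>.13)&(T<.42)).astype(np.uint8)
        k=cv2.morphologyEx(k,cv2.MORPH_OPEN,np.ones((3,3),np.uint8))
        N,l,st,ce=cv2.connectedComponentsWithStats(k)
        for i in range(1,N):
            if st[i,4]<100: continue
            q=P[l==i]; r=cv2.minAreaRect(q[:,:2].astype(np.float32)); a=r[2] if r[1][0]>r[1][1] else r[2]-90
            print(n,'blob',st[i,4],'c',np.round(r[0],4),np.round(r[1],3),'jaw',round(np.radians(a-90),3),'yel' if np.median(im[l==i][:,2])<80 else '')
E
python3 - <<'E'
from h import *
plan((.6128,-.0962,.10,-.567),(.6128,-.0962,.005,-.567))
boxes('6')
E
```

```text
t 12.07 tcp [ 0.6097 -0.0948  0.103 ] jaw -0.565 q [-0.24  0.26  1.56  0.    1.33  0.33] w 69.8 F [0.8 0.1 1.2] cab [-0.0665  0.2031]
  -> [0.5 3.4 3. ] turn 0.002
  -> [ 0.6  3.7 98. ] turn 0.002
top blob 326 c [ 0.8134 -0.0401] [0.076 0.034] jaw -1.462 yel
top blob 142 c [ 0.7991 -0.2203] [0.036 0.057] jaw -1.579 
scene blob 163 c [0.5214 0.1279] [0.08  0.007] jaw -0.548 
scene blob 481 c [ 0.6126 -0.0947] [0.078 0.035] jaw -0.54 
scene blob 497 c [0.666  0.0035] [0.079 0.035] jaw -0.464 
scene blob 548 c [ 0.7057 -0.0897] [0.078 0.035] jaw -0.631 
scene blob 288 c [ 0.8004 -0.04  ] [0.047 0.033] jaw -1.427 yel
scene blob 366 c [ 0.7818 -0.1902] [0.048 0.05 ] jaw -1.64
```

View pics/scene6.png

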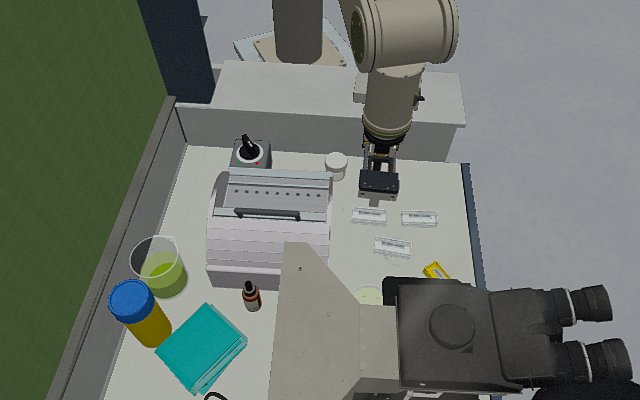

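The scene shows the gripper above the first box at (369,215), with the box unmoved. Narrowing the jaws and descending.

Emit:
step_arm(
  targets=[0.2,0,3,20,0,0.2,0,3,60,0,0.2,0,3,96,0,0.2,0,3,96,0,-1,0,3,97,0,-1,0,3,97,0,-1,0,3,97,0,-1,0,3,97,0],
  squeeze=25,
)

```text
time_s: 13.18
tcp_pos: [0.6149, -0.0969, 0.0097]
eef_rot: [2.75, 1.514, 0.003]
wrist_force: [-1.2, -0.4, 6.6]
gripper_width: 0.345
```

Run:
```python
from h import *
plan((.6128,-.0962,.14,-.567))
```

```text
t 13.18 tcp [ 0.6149 -0.0969  0.0097] jaw -0.564 q [-0.24  0.37  1.6  -0.    1.16  0.33] w 32.1 F [-1.2 -0.4  6.6] cab [-0.0609  0.2038]
  -> [  -0.5   -1.8 -130.4] turn 0.003
```

Emit:
step_arm(
  targets=[-1,0,0,0,0,-1,0,0,-20,0,-1,0,0,-80,0,-1,0,0,-140,0,-1,0,0,-200,0,-1,0,0,-220,0,-1,0,0,-220,0],
)

```text
time_s: 14.05
tcp_pos: [0.6146, -0.0968, 0.2305]
eef_rot: [2.75, 1.514, 0.005]
wrist_force: [-0.2, 0.2, -2.2]
gripper_width: 0.348
```

Run:
```python
from h import *
b=cab(-.035,.064)
plan((*b,.23,-2.07),(*b,.14,-2.07),(*b,.23,1.07))
save('scene','scene7')
cv2.imwrite('pics/k7.png',cv2.resize(cv2.imread('pics/scene7.png')[30:290,200:500],None,fx=2.3,fy=2.3,interpolation=cv2.INTER_CUBIC))
```

```text
t 14.05 tcp [ 0.6146 -0.0968  0.2305] jaw -0.564 q [-0.24  0.18  1.41  0.    1.55  0.33] w 32.4 F [-0.2  0.2 -2.2] cab [-0.0613  0.2037]
  -> [-137.7   35.2    0.4] turn 1.506
  -> [-137.9   34.8   90.4] turn 1.506
  -> [-137.7   35.2    0.4] turn -1.634
```

View pics/k7.png

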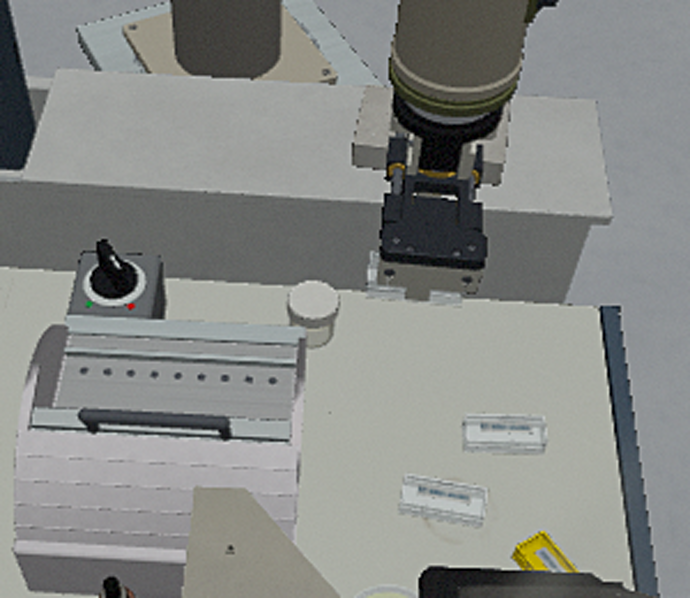

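Emit:
step_arm(
  targets=[-1,-20,5,0,0.18,-1,-40,10,0,0.36,-1,-60,16,0,0.54,-1,-80,21,0,0.72,-1,-100,26,0,0.9,-1,-120,31,0,1.08,-1,-138,35,0,1.26,-1,-138,35,0,1.44],
)

```text
time_s: 15.1
tcp_pos: [0.5672, -0.2324, 0.2238]
eef_rot: [-3.064, 0.687, 0.009]
wrist_force: [0.0, -0.0, -0.6]
gripper_width: 0.346
```

Emit:
step_arm(
  targets=[-1,0,0,0,0.06,-1,0,0,0,0.06,-1,0,0,0,0.06],
)

```text
time_s: 15.48
tcp_pos: [0.5685, -0.2314, 0.2259]
eef_rot: [-3.046, 0.765, 0.005]
wrist_force: [1.0, 0.1, -0.3]
gripper_width: 0.341
```

Run:
```python
from h import *
b=cab(-.035,.064)
plan((*b,.14,-2.07),(*b,.096,-2.07))
save('scene','scene8');save('top','top8')
cv2.imwrite('pics/k8.png',np.hstack([cv2.resize(cv2.imread('pics/scene8.png')[80:280,180:380],(390,390),interpolation=cv2.INTER_CUBIC),cv2.resize(cv2.imread('pics/top8.png')[130:330,280:480],(390,390),interpolation=cv2.INTER_CUBIC)]))
```

```text
t 15.47 tcp [ 0.5685 -0.2314  0.2259] jaw -2.063 q [-0.47  0.17  1.43  0.    1.54  1.59] w 31.7 F [ 1.   0.1 -0.3] cab [-0.0371  0.0635]
  -> [ 2.4 -0.5 85.9] turn 0.007
  -> [  2.5  -0.5 129.9] turn 0.007
```

View pics/k8.png

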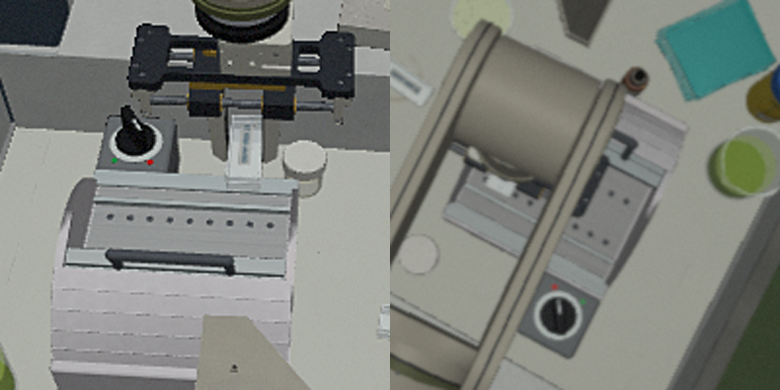

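Emit:
step_arm(
  targets=[-1,2,0,40,0,-1,2,0,80,0,-1,2,0,110,0,-1,2,0,122,0,-1,2,0,129,0,-1,2,0,131,0,-1,2,0,131,0],
)

```text
time_s: 16.45
tcp_pos: [0.5719, -0.2332, 0.0983]
eef_rot: [3.046, -0.767, 0.003]
wrist_force: [-0.7, 1.0, 2.9]
gripper_width: 0.344
```

Run:
```python
from h import *
b=cab(-.035,.064)
plan((*b,.095,-2.07))
save('scene','scene9')
cv2.imwrite('pics/k9.png',np.hstack([cv2.resize(cv2.imread('pics/scene9.png')[130:230,200:350],None,fx=5,fy=5,interpolation=cv2.INTER_CUBIC)]))
```

```text
t 16.45 tcp [ 0.5719 -0.2332  0.0983] jaw -2.064 q [-0.47  0.26  1.57 -0.    1.31  1.59] w 32.0 F [-0.7  1.   2.9] cab [-0.0333  0.0635]
  -> [-1.7 -0.5  3.3] turn 0.006
```

View pics/k9.png

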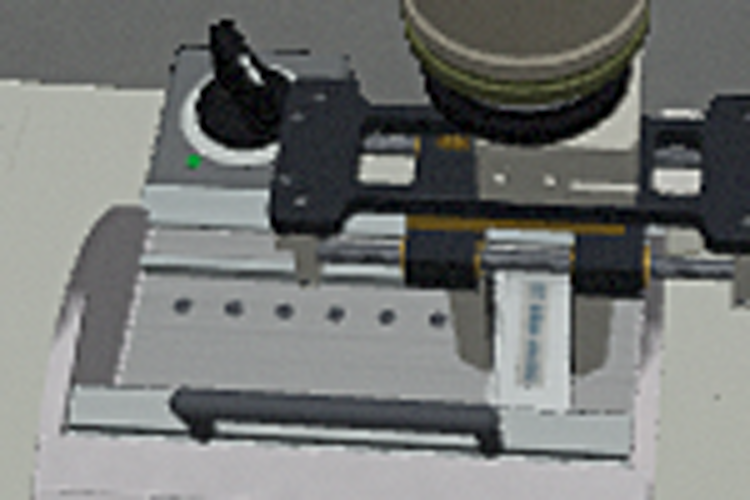

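Emit:
step_arm(
  targets=[-1,0,0,-12,0,-1,0,0,-12,0,-1,8,0,-12,0,-1,8,0,-6,0,-1,8,0,0,0,-1,8,0,3,0,-1,8,0,3,0],
)

```text
time_s: 17.38
tcp_pos: [0.578, -0.2365, 0.0939]
eef_rot: [-3.046, 0.767, 0.0]
wrist_force: [-2.1, 0.8, 5.7]
gripper_width: 0.344
```

Run:
```python
from h import *
b=cab(-.025,.064)
plan((*b,.095,-2.07)); print(env.sense()['moment'])
save('top','top10')
cv2.imwrite('pics/k10.png',np.hstack([cv2.resize(cv2.imread('pics/top10.png')[130:330,280:480],None,fx=3,fy=3,interpolation=cv2.INTER_CUBIC)]))
```

```text
t 17.38 tcp [ 0.578  -0.2365  0.0939] jaw -2.064 q [-0.47  0.28  1.55 -0.    1.31  1.59] w 32.0 F [-2.1  0.8  5.7] cab [-0.0264  0.0635]
  -> [ 1.4 -0.5 -1.1] turn 0.006
[ 0.1807493   0.49912422 -0.03249078]
```

View pics/k10.png

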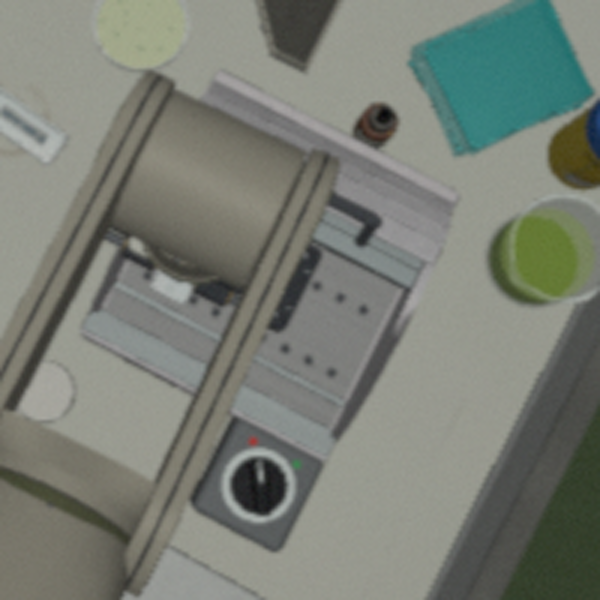

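Emit:
step_arm(
  targets=[-0.08,0,0,-1,0,-0.08,0,0,-1,0,-0.08,0,0,-1,0,-0.08,0,0,-30,0,-0.08,0,0,-80,0,-0.08,0,0,-130,0,-0.08,0,0,-150,0],
)

```text
time_s: 18.3
tcp_pos: [0.5795, -0.2373, 0.2478]
eef_rot: [3.045, -0.767, 0.009]
wrist_force: [0.9, 1.5, -0.0]
gripper_width: 0.459
```

Run:
```python
from h import *
plan((.7055,-.0905,.24,-.633),(.7055,-.0905,.1,-.633))
boxes('11',('scene',))
P=pts('scene',np.load('pics/scene11.npy'));U=P[...,0]*C+P[...,1]*S-.647;T=-P[...,0]*S+P[...,1]*C-.006;Z=P[...,2]
k=(Z>.097)&(Z<.125)&(U>-.09)&(U<.04)&(abs(T)<.105)
if k.sum()>20:
    q=np.stack([U[k],T[k]],1).astype(np.float32);print('placed',k.sum(),cv2.minAreaRect(q),np.percentile(Z[k],[5,50,95]))
cv2.imwrite('pics/k11.png',np.hstack([cv2.resize(cv2.imread('pics/scene11.png')[100:280,180:460],None,fx=2.8,fy=2.8,interpolation=cv2.INTER_CUBIC)]))
```

```text
t 18.3 tcp [ 0.5795 -0.2373  0.2478] jaw -2.064 q [-0.47  0.19  1.37  0.    1.58  1.59] w 42.7 F [ 0.9  1.5 -0. ] cab [-0.0247  0.0636]
  -> [  41.4 -189.     8.1] turn -1.431
  -> [  40.6 -189.   148.1] turn -1.431
scene blob 179 c [0.521  0.1283] [0.081 0.008] jaw -0.533 
scene blob 495 c [0.6659 0.0032] [0.079 0.037] jaw -0.431 
scene blob 547 c [ 0.705  -0.0893] [0.078 0.035] jaw -0.613 
scene blob 285 c [ 0.7999 -0.0404] [0.047 0.035] jaw -1.451 yel
scene blob 376 c [ 0.7795 -0.1905] [0.056 0.044] jaw -0.496 
placed 420 ((-0.03507137671113014, 0.06513269245624542), (0.033832669258117676, 0.06887288391590118), 89.7445068359375) [0.10491019 0.10771226 0.1101534 ]
```

View pics/k11.png

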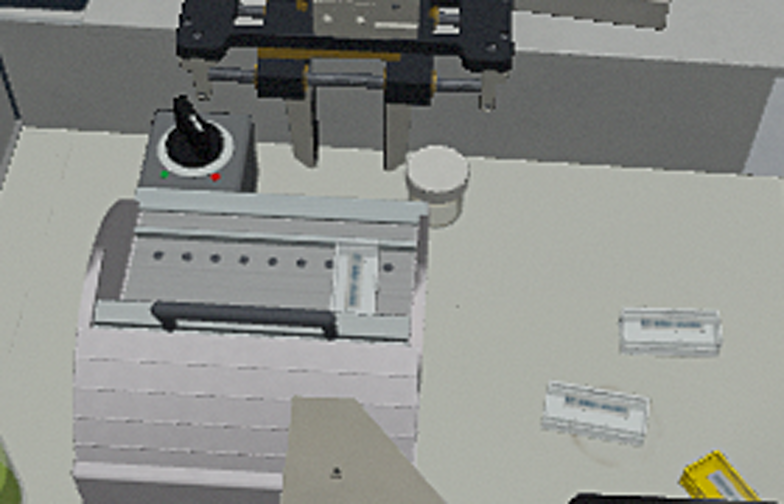

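Emit:
step_arm(
  targets=[-0.08,5,-24,0,-0.18,-0.08,10,-48,0,-0.36,-0.08,15,-72,0,-0.54,-0.08,20,-96,0,-0.72,0.2,25,-120,0,-0.9,0.2,30,-144,0,-1.08,0.2,36,-168,20,-1.26,0.2,41,-189,60,-1.43],
)

```text
time_s: 19.35
tcp_pos: [0.7049, -0.0889, 0.1829]
eef_rot: [2.798, 1.426, 0.002]
wrist_force: [-0.2, -0.1, -0.5]
gripper_width: 0.599
```

Emit:
step_arm(
  targets=[0.2,0,0,50,0,0.2,0,0,85,0,0.2,0,0,85,0,0.2,0,0,85,0],
)

```text
time_s: 19.85
tcp_pos: [0.704, -0.0897, 0.0993]
eef_rot: [2.803, 1.418, 0.0]
wrist_force: [0.0, 1.1, 0.4]
gripper_width: 0.605
```

Run:
```python
from h import *
boxes('12',('scene','top'))
plan((.7055,-.090,.007,-.625))
cv2.imwrite('pics/k12.png',np.hstack([cv2.resize(cv2.imread('pics/scene12.png')[100:280,180:460],None,fx=2.8,fy=2.8,interpolation=cv2.INTER_CUBIC)]))
```

```text
scene blob 155 c [0.6785 0.0258] [0.027 0.034] jaw -2.057 
scene blob 533 c [ 0.7064 -0.0905] [0.078 0.037] jaw -0.616 
scene blob 281 c [ 0.8    -0.0402] [0.049 0.034] jaw -1.403 yel
scene blob 386 c [ 0.7789 -0.189 ] [0.058 0.042] jaw -0.596 
top blob 193 c [0.6576 0.0079] [0.08  0.029] jaw -0.746 
t 19.95 tcp [ 0.7052 -0.09    0.1014] jaw -0.634 q [-0.2   0.5   1.26 -0.    1.38  0.44] w 55.8 F [-0.  -0.3  0.7] cab [0.015  0.2532]
  -> [-0.  -0.1 94.4] turn -0.009
```

View pics/k12.png

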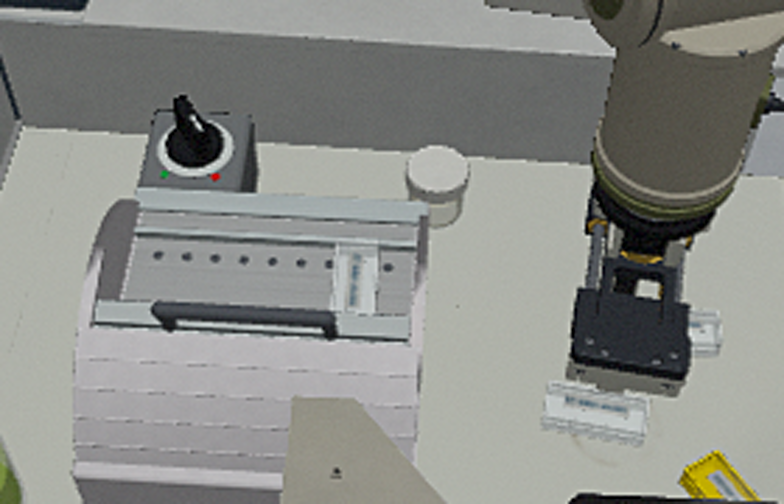

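Emit:
step_arm(
  targets=[0.2,0,0,30,0,0.2,0,0,65,0,0.2,0,0,92,0,0.2,0,0,92,0,-1,0,0,94,0,-1,0,0,94,0,-1,0,0,94,0,-1,0,0,94,0],
  squeeze=25,
)

```text
time_s: 20.95
tcp_pos: [0.705, -0.0898, 0.0066]
eef_rot: [2.802, 1.417, 0.003]
wrist_force: [-0.4, -0.4, 6.3]
gripper_width: 0.345
```

Emit:
step_arm(
  targets=[-1,0,0,0,0,-1,0,0,-20,0,-1,0,0,-80,0,-1,0,0,-140,0,-1,0,0,-200,0,-1,0,0,-220,0,-1,0,0,-220,0],
)

```text
time_s: 21.82
tcp_pos: [0.7048, -0.0898, 0.2275]
eef_rot: [2.801, 1.417, 0.005]
wrist_force: [-1.3, 0.3, -1.4]
gripper_width: 0.348
```

Run:
```python
from h import *
b=cab(-.025,0)
plan((*b,.23,-2.07))
save('scene','scene13')
cv2.imwrite('pics/k13.png',np.hstack([cv2.resize(cv2.imread('pics/scene13.png')[100:280,180:460],None,fx=2.8,fy=2.8,interpolation=cv2.INTER_CUBIC)]))
```

```text
t 21.82 tcp [ 0.7048 -0.0898  0.2275] jaw -0.634 q [-0.2   0.43  1.12  0.    1.59  0.44] w 32.4 F [-1.3  0.3 -1.4] cab [0.0145 0.2531]
  -> [-256.1   -5.3   -3. ] turn 1.436
```

View pics/k13.png

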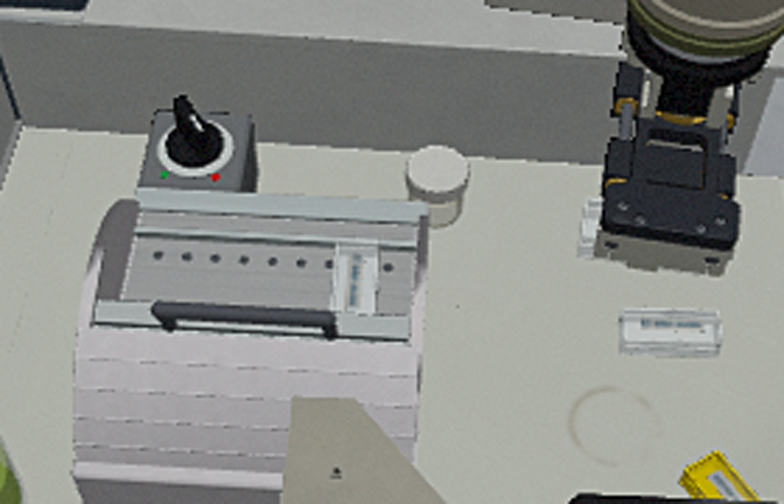

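Emit:
step_arm(
  targets=[-1,-32,0,-3,0.18,-1,-64,0,-3,0.36,-1,-96,0,-3,0.54,-1,-128,0,-3,0.72,-1,-160,-1,-3,0.9,-1,-192,-2,-3,1.08,-1,-224,-4,-3,1.26,-1,-256,-5,-3,1.43],
)

```text
time_s: 22.88
tcp_pos: [0.5457, -0.2926, 0.2237]
eef_rot: [-3.042, 0.776, 0.009]
wrist_force: [1.4, -0.1, 0.0]
gripper_width: 0.344
```

Emit:
step_arm(
  targets=[-1,0,0,0,0,-1,0,0,0,0],
)

```text
time_s: 23.12
tcp_pos: [0.5473, -0.2919, 0.2253]
eef_rot: [-3.046, 0.764, 0.005]
wrist_force: [-0.9, -0.2, -1.2]
gripper_width: 0.345
```

Run:
```python
from h import *
b=cab(-.025,0)
plan((*b,.0915,-2.07))
save('scene','scene14')
cv2.imwrite('pics/k14.png',np.hstack([cv2.resize(cv2.imread('pics/scene14.png')[100:280,180:460],None,fx=2.8,fy=2.8,interpolation=cv2.INTER_CUBIC)]))
```

```text
t 23.12 tcp [ 0.5473 -0.2919  0.2253] jaw -2.063 q [-0.57  0.19  1.41  0.    1.54  1.49] w 32.1 F [-0.9 -0.2 -1.2] cab [-0.0267  0.0002]
  -> [  2.2   0.3 133.8] turn 0.007
```

View pics/k14.png

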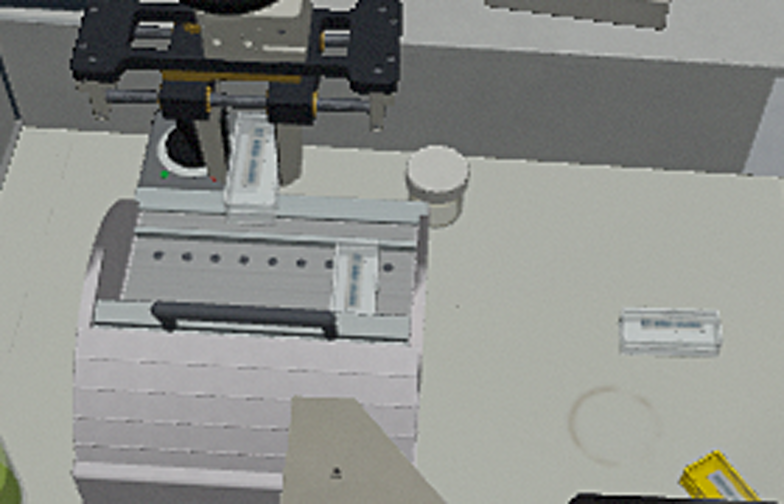

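Emit:
step_arm(
  targets=[-1,2,0,45,0,-1,2,0,90,0,-1,2,0,115,0,-1,2,0,126,0,-1,2,0,132,0,-1,2,0,136,0,-1,2,0,136,0],
)

```text
time_s: 24.05
tcp_pos: [0.5503, -0.294, 0.0925]
eef_rot: [3.046, -0.767, 0.002]
wrist_force: [0.5, -0.6, 0.0]
gripper_width: 0.348
```

Run:
```python
from h import *
b=cab(-.025,0)
plan((*b,.0915,-2.07))
save('scene','scene15')
cv2.imwrite('pics/k15.png',np.hstack([cv2.resize(cv2.imread('pics/scene15.png')[130:230,200:350],None,fx=5,fy=5,interpolation=cv2.INTER_CUBIC)]))
```

```text
t 24.05 tcp [ 0.5503 -0.294   0.0925] jaw -2.064 q [-0.57  0.28  1.55  0.    1.31  1.49] w 32.3 F [ 0.5 -0.6  0. ] cab [-0.0232 -0.0002]
  -> [-1.8 -0.2  1. ] turn 0.006
```

View pics/k15.png

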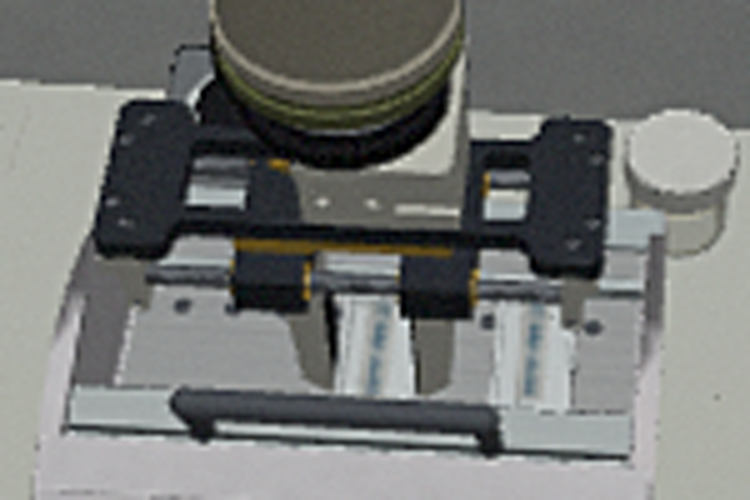

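Emit:
step_arm(
  targets=[-1,0,0,2,0,-1,0,0,3,0,-0.08,0,0,3,0,-0.08,0,0,2,0,-0.08,0,0,2,0,-0.08,0,0,-30,0,-0.08,0,0,-80,0,-0.08,0,0,-130,0],
)

```text
time_s: 25.1
tcp_pos: [0.5494, -0.2935, 0.2226]
eef_rot: [-3.046, 0.767, 0.002]
wrist_force: [0.4, -0.8, -0.6]
gripper_width: 0.459
```

```bash
cat >> h.py <<'E'
def placed(tag,n='scene'):
    P=pts(n,np.load(f'pics/{n}{tag}.npy'));U=P[...,0]*C+P[...,1]*S-.647;T=-P[...,0]*S+P[...,1]*C-.006;Z=P[...,2]
    k=((Z>.098)&(Z<.125)&(U>-.09)&(U<.04)&(abs(T)<.105)).astype(np.uint8)
    N,l,st,ce=cv2.connectedComponentsWithStats(k)
    for i in range(1,N):
        if st[i,4]<60: continue
        m=l==i;q=np.stack([U[m],T[m]],1).astype(np.float32);print('placed',st[i,4],cv2.minAreaRect(q),np.percentile(U[m],[1,99]),np.percentile(Z[m],[5,50,95]))
E
python3 - <<'E'
from h import *
plan((.6658,.0030,.24,-.45),(.6658,.003,.1,-.45))
boxes('16',('scene',));placed('16')
cv2.imwrite('pics/k16.png',np.hstack([cv2.resize(cv2.imread('pics/scene16.png')[100:280,180:460],None,fx=2.8,fy=2.8,interpolation=cv2.INTER_CUBIC)]))
E
```

```text
t 25.1 tcp [ 0.5494 -0.2935  0.2226] jaw -2.064 q [-0.57  0.19  1.41  0.    1.54  1.49] w 42.7 F [ 0.4 -0.8 -0.6] cab [-0.0241 -0.0002]
  -> [ -38.  -316.3  -17.3] turn -1.614
  -> [ -37.8 -316.3  122.7] turn -1.614
scene blob 178 c [0.5217 0.1275] [0.082 0.008] jaw -0.501 
scene blob 491 c [0.6662 0.0031] [0.078 0.035] jaw -0.456 
scene blob 285 c [ 0.7996 -0.0404] [0.047 0.033] jaw -1.501 yel
scene blob 282 c [ 0.7813 -0.187 ] [0.047 0.045] jaw -0.39 
placed 383 ((-0.03400164842605591, 0.0019482746720314026), (0.06472212821245193, 0.034449417144060135), 3.429826021194458) [-0.06289127 -0.00323884] [0.10454336 0.1074986  0.10981852]
placed 420 ((-0.03560798242688179, 0.06501346826553345), (0.03394573554396629, 0.07030059397220612), 89.58065795898438) [-0.06835564 -0.00135907] [0.1050961  0.10753951 0.1097888 ]
```

View pics/k16.png

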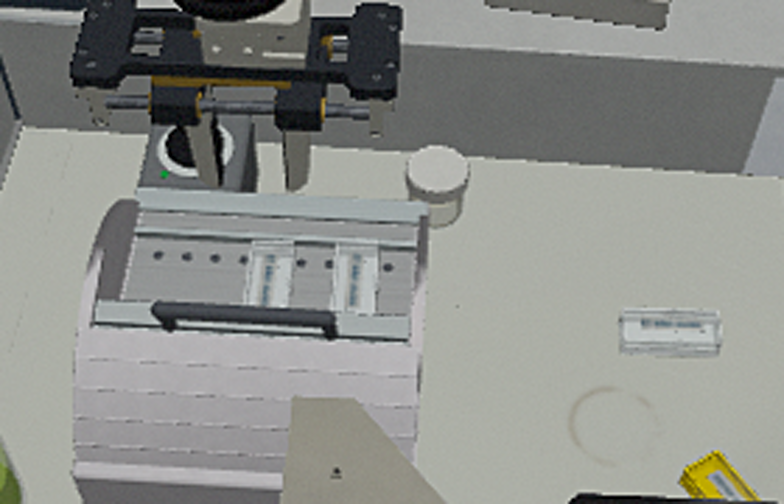

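Emit:
step_arm(
  targets=[-0.08,-4,-38,-17,-0.18,-0.08,-9,-76,-17,-0.36,-0.08,-14,-114,-17,-0.54,-0.08,-18,-152,-17,-0.72,0.2,-23,-190,-17,-0.9,0.2,-28,-228,-17,-1.08,0.2,-33,-270,-17,-1.26,0.2,-38,-316,20,-1.44],
)

```text
time_s: 26.15
tcp_pos: [0.6689, 0.0034, 0.2053]
eef_rot: [2.789, 1.438, 0.01]
wrist_force: [1.4, -0.4, 0.7]
gripper_width: 0.602
```

Emit:
step_arm(
  targets=[0.2,0,0,50,-0.17,0.2,0,0,100,-0.17,0.2,0,0,100,-0.17,0.2,0,0,100,-0.17],
)

```text
time_s: 26.65
tcp_pos: [0.667, 0.0023, 0.1038]
eef_rot: [2.664, 1.663, 0.003]
wrist_force: [-0.7, -1.2, 0.9]
gripper_width: 0.6
```

Run:
```python
from h import *
boxes('17',('scene','top'))
plan((.666,.0033,.007,-.45))
cv2.imwrite('pics/k17.png',np.hstack([cv2.resize(cv2.imread('pics/scene17.png')[100:280,220:500],None,fx=2.8,fy=2.8,interpolation=cv2.INTER_CUBIC)]))
```

```text
scene blob 491 c [0.6658 0.0037] [0.079 0.036] jaw -0.473 
scene blob 281 c [ 0.7997 -0.0404] [0.047 0.033] jaw -1.462 yel
scene blob 310 c [ 0.7837 -0.1924] [0.053 0.049] jaw -1.508 
top blob 261 c [ 0.8131 -0.0408] [0.076 0.033] jaw -1.468 yel
top blob 186 c [ 0.6575 -0.013 ] [0.045 0.032] jaw -0.439 
t 26.75 tcp [0.6682 0.0021 0.1054] jaw -0.455 q [-0.07  0.38  1.41  0.    1.35  0.38] w 55.9 F [0.7 0.3 0.3] cab [-0.0616  0.3162]
  -> [-0.1 -3.  98.4] turn -0.005
```

View pics/k17.png

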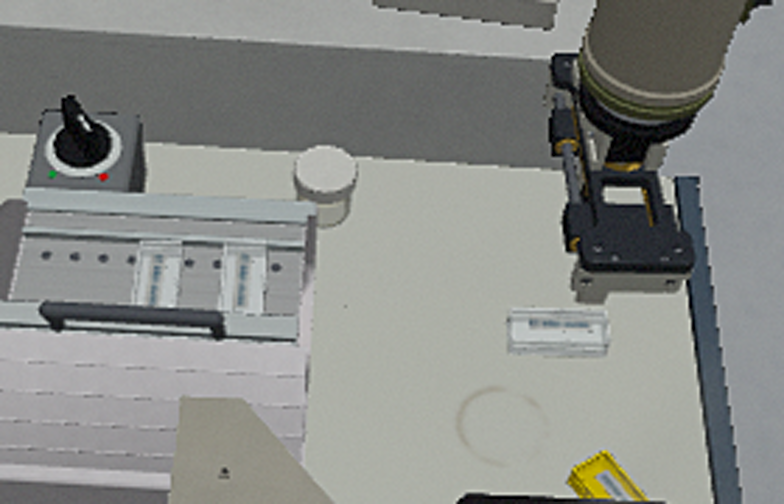

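Emit:
step_arm(
  targets=[0.2,0,-2,30,0,0.2,0,-2,65,0,0.2,0,-2,96,0,0.2,0,-2,96,0,-1,0,-2,98,0,-1,0,-2,98,0,-1,0,-2,98,0,-1,0,-2,98,0],
  squeeze=25,
)

```text
time_s: 27.75
tcp_pos: [0.6656, 0.0033, 0.0057]
eef_rot: [2.663, 1.663, 0.004]
wrist_force: [-0.7, 0.5, 5.7]
gripper_width: 0.348
```

Emit:
step_arm(
  targets=[-1,0,0,0,0,-1,0,0,-20,0,-1,0,0,-80,0,-1,0,0,-140,0,-1,0,0,-200,0,-1,0,0,-220,0,-1,0,0,-220,0],
)

```text
time_s: 28.62
tcp_pos: [0.6652, 0.0033, 0.2261]
eef_rot: [2.663, 1.663, 0.005]
wrist_force: [-0.2, 0.4, -1.4]
gripper_width: 0.349
```

Run:
```python
from h import *
b=cab(-.025,-.064)
plan((*b,.23,-2.07))
save('scene','scene18')
cv2.imwrite('pics/k18.png',np.hstack([cv2.resize(cv2.imread('pics/scene18.png')[60:280,180:500],None,fx=2.3,fy=2.3,interpolation=cv2.INTER_CUBIC)]))
```

```text
t 28.62 tcp [0.6652 0.0033 0.2261] jaw -0.454 q [-0.07  0.3   1.28 -0.    1.56  0.38] w 32.5 F [-0.2  0.4 -1.4] cab [-0.0649  0.3158]
  -> [-381.3   22.5   -4.3] turn 1.616
```

View pics/k18.png

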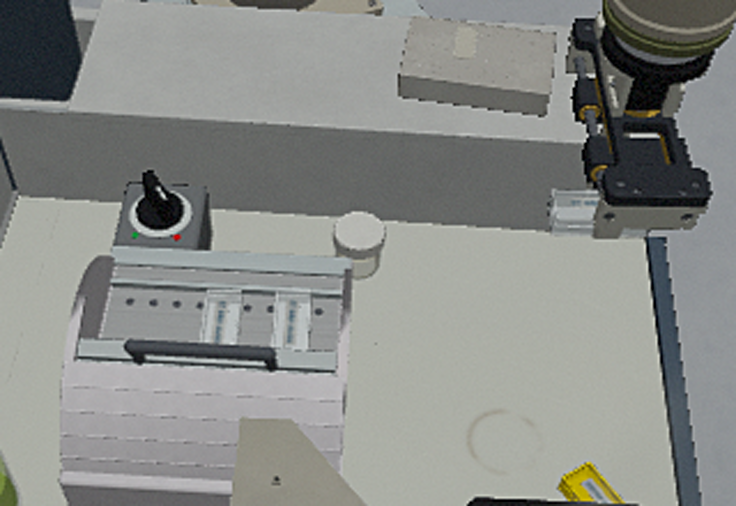

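Emit:
step_arm(
  targets=[-1,-45,2,-4,0.18,-1,-90,5,-4,0.36,-1,-140,8,-4,0.54,-1,-190,11,-4,0.72,-1,-240,14,-4,0.9,-1,-290,17,-4,1.08,-1,-340,20,-4,1.26,-1,-381,22,-4,1.44],
)

```text
time_s: 29.68
tcp_pos: [0.5143, -0.3492, 0.2236]
eef_rot: [-3.096, 0.516, 0.009]
wrist_force: [0.8, 0.5, -0.9]
gripper_width: 0.345
```

Emit:
step_arm(
  targets=[-1,0,0,0,0.175,-1,0,0,0,0.175,-1,0,0,0,0.175],
)

```text
time_s: 30.05
tcp_pos: [0.5163, -0.3476, 0.2257]
eef_rot: [-3.045, 0.768, 0.004]
wrist_force: [-0.1, -0.2, -1.2]
gripper_width: 0.343
```

Run:
```python
from h import *
b=cab(-.025,-.063)
plan((*b,.0905,-2.07))
save('scene','scene19')
cv2.imwrite('pics/k19.png',np.hstack([cv2.resize(cv2.imread('pics/scene19.png')[100:280,180:460],None,fx=2.8,fy=2.8,interpolation=cv2.INTER_CUBIC)]))
```

```text
t 30.05 tcp [ 0.5163 -0.3476  0.2257] jaw -2.065 q [-0.67  0.19  1.41  0.    1.55  1.39] w 31.9 F [-0.1 -0.2 -1.2] cab [-0.0272 -0.0635]
  -> [  2.7  -0.4 135.2] turn 0.005
```

View pics/k19.png

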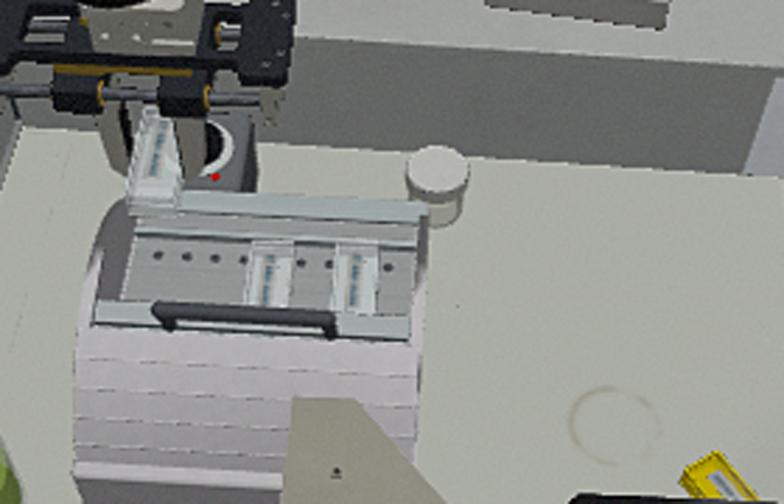

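Emit:
step_arm(
  targets=[-1,2,0,45,0,-1,2,0,90,0,-1,2,0,118,0,-1,2,0,130,0,-1,2,0,136,0,-1,2,0,140,0,-1,2,0,140,0],
)

```text
time_s: 30.98
tcp_pos: [0.5198, -0.3503, 0.0907]
eef_rot: [3.043, -0.774, 0.005]
wrist_force: [-1.8, 1.4, 4.9]
gripper_width: 0.346
```

Run:
```python
from h import *
b=cab(-.025,-.064)
plan((*b,.0905,-2.07))
```

```text
t 30.98 tcp [ 0.5198 -0.3503  0.0907] jaw -2.069 q [-0.67  0.29  1.55  0.    1.3   1.39] w 32.2 F [-1.8  1.4  4.9] cab [-0.0229 -0.0642]
  -> [-2.1 -0.2  0.2] turn 0.001
```

On the floor (TCP at 0.0907 and contact felt). Releasing.

Emit:
step_arm(
  targets=[-0.08,0,0,-1,0,-0.08,0,0,-1,0,-0.08,0,0,-1,0,-0.08,0,0,-30,0,-0.08,0,0,-80,0,-0.08,0,0,-130,0,-0.08,0,0,-160,0,-0.08,0,0,-160,0],
)

```text
time_s: 31.98
tcp_pos: [0.5199, -0.3507, 0.2515]
eef_rot: [3.042, -0.774, 0.009]
wrist_force: [0.1, -0.7, 0.6]
gripper_width: 0.455
```

Run:
```python
from h import *
b=cab(.0555,0)
plan((*b,.25,-.5),(*b,.166,-.5))
boxes('20',('scene',));placed('20')
cv2.imwrite('pics/k20.png',np.hstack([cv2.resize(cv2.imread('pics/scene20.png')[100:280,180:460],None,fx=2.8,fy=2.8,interpolation=cv2.INTER_CUBIC)]))
```

```text
t 31.98 tcp [ 0.5199 -0.3507  0.2515] jaw -2.069 q [-0.68  0.19  1.37 -0.    1.58  1.39] w 42.3 F [ 0.1 -0.7  0.6] cab [-0.0226 -0.0645]
  -> [ 78.2 -64.4   1.9] turn -1.569
  -> [ 77.7 -64.5  85.9] turn -1.569
scene blob 174 c [0.5212 0.1272] [0.083 0.007] jaw -0.503 
scene blob 285 c [ 0.7993 -0.0406] [0.046 0.035] jaw -1.519 yel
scene blob 259 c [ 0.7788 -0.1917] [0.044 0.043] jaw -0.555 
placed 393 ((-0.03306997939944267, -0.06117665022611618), (0.03338649123907089, 0.06323839724063873), 89.94346618652344) [-0.06325311 -0.00293057] [0.10426535 0.10747556 0.10962268]
placed 384 ((-0.03385000675916672, 0.0019640587270259857), (0.06398610770702362, 0.03395196795463562), 3.8931779861450195) [-0.06352443 -0.00325047] [0.10464914 0.10766056 0.10987444]
placed 420 ((-0.0348273366689682, 0.06502684950828552), (0.033955346792936325, 0.06843920797109604), 89.79926300048828) [-0.06809226 -0.00174937] [0.10497383 0.10775442 0.10991156]
```

View pics/k20.png

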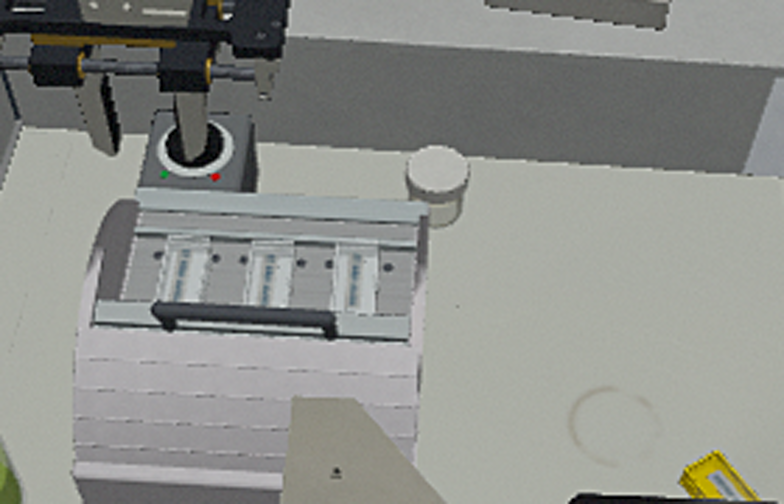

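All three boxes lie flat in the chamber (tops at 0.1075 m, front ends behind the rail). The bench now holds only the yellow one. Next is the door bar.

Emit:
step_arm(
  targets=[-0.44,12,-10,0,-0.18,-0.44,24,-20,0,-0.36,-0.44,36,-30,0,-0.54,-0.44,48,-40,0,-0.72,-0.44,60,-50,0,-0.9,-0.44,72,-60,0,-1.08,-0.44,78,-64,0,-1.26,-0.44,78,-64,0,-1.44],
)

```text
time_s: 33.02
tcp_pos: [0.6172, -0.3298, 0.2442]
eef_rot: [-2.792, -1.432, 0.003]
wrist_force: [-0.4, 0.7, 0.2]
gripper_width: 0.282
```

Emit:
step_arm(
  targets=[-0.44,0,0,0,-0.13,-0.44,0,0,0,-0.13,-0.44,0,0,0,-0.13],
)

```text
time_s: 33.4
tcp_pos: [0.6172, -0.3304, 0.2462]
eef_rot: [-2.702, -1.599, 0.002]
wrist_force: [0.3, 0.1, -0.3]
gripper_width: 0.279
```

Run:
```python
from h import *
b=cab(.0545,0)
plan((*b,.25,-.5),(*b,.166,-.5))
```

```text
t 33.4 tcp [ 0.6172 -0.3304  0.2462] jaw -0.502 q [-0.56  0.4   1.12 -0.    1.62 -0.06] w 25.9 F [ 0.3  0.1 -0.3] cab [ 0.053  -0.0001]
  -> [ 0.1  1.5 -3.8] turn -0.002
  -> [ 0.1  1.6 80.2] turn -0.002
```

Emit:
step_arm(
  targets=[-0.44,0,2,40,0,-0.44,0,2,80,0,-0.44,0,2,81,0,-0.44,0,2,81,0,-1,0,2,81,0,-1,0,2,81,0,-1,0,2,81,0,-1,0,2,81,0],
  squeeze=30,
)

```text
time_s: 34.4
tcp_pos: [0.6193, -0.3317, 0.1692]
eef_rot: [2.701, 1.603, 0.0]
wrist_force: [-5.3, 2.9, 6.6]
gripper_width: 0.118
```

Run:
```python
from h import *
import math
s,p,R,j=pose()
a0=math.radians(110); W=[]
for k in range(1,15):
    a=a0+(math.radians(38)-a0)*k/14
    du=-.16*math.cos(a)+.16*math.cos(a0);dz=.16*(math.sin(a)-math.sin(a0))
    W.append((p[0]+du*C,p[1]+du*S,p[2]+dz,-.5))
plan(*W)
```

```text
t 34.4 tcp [ 0.6193 -0.3317  0.1692] jaw -0.5 q [-0.56  0.43  1.22 -0.    1.49 -0.06] w 11.0 F [-5.3  2.9  6.6] cab [ 0.0555 -0.0001]
  -> [  0.  -13.7  -4.3] turn 0.0
  -> [  0.  -27.7  -7.4] turn 0.0
  -> [  0.  -42.   -9.2] turn 0.0
  -> [  0.  -56.3  -9.7] turn 0.0
  -> [  0.  -70.6  -8.9] turn 0.0
  -> [  0.  -84.9  -6.9] turn 0.0
  -> [  0.  -98.8  -3.5] turn 0.0
  -> [   0.  -112.4    1. ] turn 0.0
  -> [ 1.000e-01 -1.256e+02  6.800e+00] turn 0.0
  -> [ 1.000e-01 -1.382e+02  1.370e+01] turn 0.0
  -> [ 1.000e-01 -1.501e+02  2.170e+01] turn 0.0
  -> [ 1.000e-01 -1.612e+02  3.080e+01] turn 0.0
  -> [ 1.000e-01 -1.715e+02  4.080e+01] turn 0.0
  -> [ 1.000e-01 -1.808e+02  5.170e+01] turn 0.0
```

Emit:
step_arm(
  targets=[-1,0,-14,-4,0,-1,0,-28,-7,0,-1,0,-42,-9,0,-1,0,-56,-10,0,-1,0,-71,-9,0,-1,0,-85,-7,0,-1,0,-99,-3,0,-1,0,-99,-3,0],
)

```text
time_s: 35.4
tcp_pos: [0.5335, -0.2844, 0.173]
eef_rot: [2.698, 1.602, 0.004]
wrist_force: [-1.7, 3.6, 8.3]
gripper_width: 0.116
```

Run:
```python
from h import *
import math
s,p,R,j=pose(); u=w2c(*p[:2])[0]; a0=math.acos(-u/.16);print(math.degrees(a0))
W=[]
for a in range(68,32,-5):
    a=math.radians(a)
    du=-.16*math.cos(a)-u;dz=.16*(math.sin(a)-math.sin(a0))
    W.append((p[0]+du*C,p[1]+du*S,p[2]+dz,-.5))
plan(*W)
```

```text
74.60513077535565
t 35.4 tcp [ 0.5335 -0.2844  0.173 ] jaw -0.499 q [-0.57  0.16  1.54  0.    1.44 -0.08] w 10.8 F [-1.7  3.6  8.3] cab [-0.0425  0.0002]
  -> [  0.  -17.5   5.8] turn 0.001
  -> [  0.  -30.2  11.6] turn 0.001
  -> [  0.  -42.4  18.4] turn 0.001
  -> [  0.  -53.9  26.2] turn 0.001
  -> [  0.  -64.8  35.1] turn 0.001
  -> [  0.  -74.8  44.8] turn 0.001
  -> [  0.  -83.9  55.4] turn 0.001
  -> [  0.1 -92.   66.7] turn 0.001
```

Emit:
step_arm(
  targets=[-1,0,-17,6,0,-1,0,-30,12,0,-1,0,-42,18,0,-1,0,-54,26,0,-1,0,-65,35,0,-1,0,-75,45,0,-1,0,-84,56,0,-1,0,-86,59,0],
)

```text
time_s: 36.4
tcp_pos: [0.4606, -0.2447, 0.1143]
eef_rot: [2.694, 1.599, 0.009]
wrist_force: [9.7, -0.3, 21.8]
gripper_width: 0.118
```

Run:
```python
from h import *
b=cab(-.126,0)
plan((*b,.117,-.5))
```

```text
t 36.4 tcp [ 0.4606 -0.2447  0.1143] jaw -0.499 q [-0.59 -0.02  1.84  0.    1.31 -0.09] w 10.9 F [ 9.7 -0.3 21.8] cab [-1.254e-01  1.000e-04]
  -> [-0.1 -0.5 -2.7] turn 0.001
```

Emit:
step_arm(
  targets=[-1,0,1,-3,0,-0.44,0,1,-3,0,-0.44,0,1,-3,0,-0.44,0,1,-3,0,-0.44,0,1,-50,0,-0.44,0,1,-100,0,-0.44,0,1,-120,0,-0.44,0,1,-120,0],
)

```text
time_s: 37.4
tcp_pos: [0.4585, -0.244, 0.2319]
eef_rot: [2.699, 1.602, 0.002]
wrist_force: [-0.7, 0.8, -1.0]
gripper_width: 0.282
```

Run:
```python
from h import *
plan((.3829,-.2904,.22,1.671),(.3829,-.2904,.22,-1.471))
for n in('scene','top'):
    im,d=save(n,n+'21');P=pts(n,d)
    U=P[...,0]*C+P[...,1]*S-.647;T=-P[...,0]*S+P[...,1]*C-.006;Z=P[...,2];g=im.max(-1)
    bar=(g<85)&(Z>.115)&(Z<.16)&(U>-.15)&(U<-.1)&(abs(T)<.045)
    print(n,'bar',bar.sum(),np.median(U[bar]) if bar.any() else 0,np.median(Z[bar]) if bar.any() else 0)
cv2.imwrite('pics/k21.png',np.hstack([cv2.resize(cv2.imread('pics/scene21.png')[100:260,180:360],None,fx=3.5,fy=3.5,interpolation=cv2.INTER_CUBIC)]))
```

```text
t 37.4 tcp [ 0.4585 -0.244   0.2319] jaw -0.499 q [-0.59 -0.1   1.69 -0.    1.54 -0.09] w 26.2 F [-0.7  0.8 -1. ] cab [-0.1277 -0.0003]
  -> [-76.9 -44.2  11.8] turn -2.17
  -> [-76.9 -44.2  11.8] turn 0.972
scene bar 219 -0.12256660509521389 0.13211682877040437
top bar 0 0 0
```

View pics/k21.png

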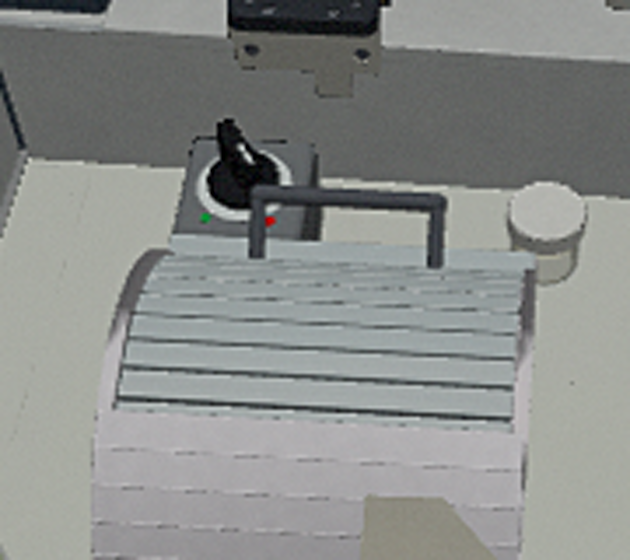

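Emit:
step_arm(
  targets=[-0.1,-20,-12,0,0.18,-0.1,-40,-24,5,0.36,-0.1,-60,-36,10,0.54,-0.1,-77,-44,12,0.72,-0.1,-77,-44,12,0.9,-0.1,-77,-44,12,0.97,-0.1,-77,-44,12,0.97,-0.1,-77,-44,12,0.97],
)

```text
time_s: 38.5
tcp_pos: [0.3819, -0.2895, 0.2174]
eef_rot: [-3.136, -0.162, 0.003]
wrist_force: [-0.8, 0.5, 0.1]
gripper_width: 0.453
```

Run:
```python
from h import *
plan((.3829,-.2904,.0945,-1.471))
save('scene','scene22')
P=pts('scene',np.load('pics/scene22.npy'));im=np.load('pics/scene22_im.npy')
U=P[...,0]*C+P[...,1]*S-.647;T=-P[...,0]*S+P[...,1]*C-.006;Z=P[...,2]
kn=(abs(U+.172)<.04)&(abs(T+.076)<.04)&(Z>.112)&(Z<.13)
if kn.sum()>10: print(kn.sum(),cv2.minAreaRect(np.stack([U[kn],T[kn]],1).astype(np.float32)))
```

```text
t 38.5 tcp [ 0.3819 -0.2895  0.2174] jaw -1.468 q [-0.76 -0.2   1.81 -0.    1.53  0.71] w 42.1 F [-0.8  0.5  0.1] cab [-0.1731 -0.077 ]
  -> [  1.1   1.2 122.9] turn 0.003
119 ((-0.17185434699058533, -0.0751979798078537), (0.04859150946140289, 0.013822327367961407), 32.895687103271484)
```

Emit:
step_arm(
  targets=[-0.1,1,1,45,0,-0.1,1,1,90,0,-0.1,1,1,122,0,-0.1,1,1,122,0,-1,1,1,122,0,-1,1,1,122,0,-1,1,1,122,0,-1,1,1,122,0],
  squeeze=40,
)

```text
time_s: 39.55
tcp_pos: [0.3836, -0.2905, 0.0971]
eef_rot: [-3.137, -0.159, -0.0]
wrist_force: [-0.5, 3.6, 4.2]
gripper_width: 0.137
```

Run:
```python
from h import *
plan((.3829,-.2904,.0945,-1.471))
```

```text
t 39.55 tcp [ 0.3836 -0.2905  0.0971] jaw -1.469 q [-0.76 -0.1   1.95  0.    1.29  0.71] w 12.7 F [-0.5  3.6  4.2] cab [-0.1711 -0.0771]
  -> [-0.6 -0.2  2.6] turn 0.002
```

Emit:
step_arm(
  targets=[-1,0,0,0,0.15,-1,0,0,0,0.3,-1,0,0,0,0.45,-1,0,0,0,0.6,-1,0,0,0,0.75,-1,0,0,0,0.9,-1,0,0,0,1.05,-1,0,0,0,1.15],
)

```text
time_s: 40.55
tcp_pos: [0.3833, -0.291, 0.0971]
eef_rot: [2.716, -1.578, -0.0]
wrist_force: [-1.3, 1.2, 3.1]
gripper_width: 0.137
```

Emit:
step_arm(
  targets=[-0.2,0,0,0,0,-0.2,0,0,0,0,-0.2,0,0,0,0,-0.2,0,0,-50,0,-0.2,0,0,-100,0,-0.2,0,0,-150,0,-0.2,0,0,-180,0,-0.2,0,0,-180,0],
)

```text
time_s: 41.55
tcp_pos: [0.3846, -0.292, 0.2798]
eef_rot: [2.719, -1.571, 0.009]
wrist_force: [1.1, 1.1, 1.4]
gripper_width: 0.399
```

Run:
```python
from h import *
plan((.45,.1,.27,-1.471))
for n in('scene','top'):
    save(n,n+'23')
    P=pts(n,np.load(f'pics/{n}23.npy'));im=np.load(f'pics/{n}23_im.npy');g=im.max(-1)
    U=P[...,0]*C+P[...,1]*S-.647;T=-P[...,0]*S+P[...,1]*C-.006;Z=P[...,2]
    kn=(abs(U+.172)<.04)&(abs(T+.076)<.04)&(Z>.112)&(Z<.13)
    if kn.sum()>10: print(n,kn.sum(),cv2.minAreaRect(np.stack([U[kn],T[kn]],1).astype(np.float32)))
    bar=(g<85)&(Z>.115)&(Z<.16)&(U>-.15)&(U<-.1)&(abs(T)<.045)
    if bar.any(): print('bar',np.median(U[bar]),np.median(Z[bar]))
cv2.imwrite('pics/k23.png',np.hstack([cv2.resize(cv2.imread('pics/scene23.png')[60:240,180:380],None,fx=3.2,fy=3.2,interpolation=cv2.INTER_CUBIC)]))
```

```text
t 41.55 tcp [ 0.3846 -0.292   0.2798] jaw -2.619 q [-0.76 -0.21  1.71  0.    1.64  1.86] w 37.1 F [1.1 1.1 1.4] cab [-0.1695 -0.0778]
  -> [-307.  -252.4    8.6] turn -1.148
scene 145 ((-0.17116624116897583, -0.0739794373512268), (0.015274503268301487, 0.046071458607912064), 55.2369499206543)
bar -0.12281425308016636 0.1326183915295145
bar -0.1260344191045774 0.13427268940611348
```

View pics/k23.png

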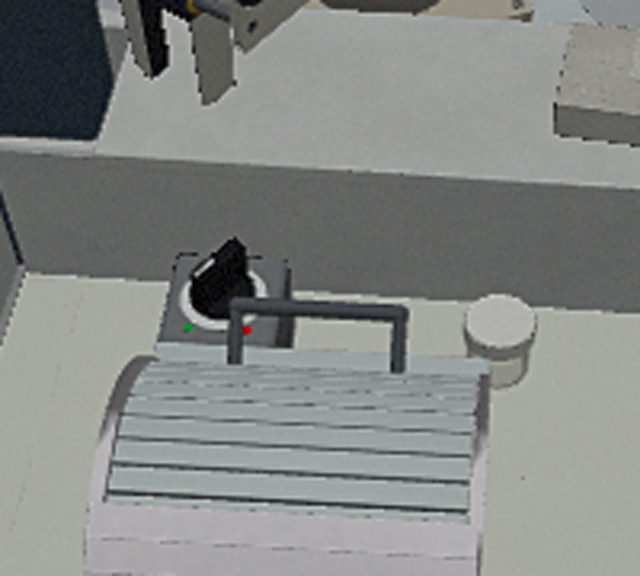

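Run:
```python
from h import *
P=pts('scene',np.load('pics/scene23.npy'));print('jar',P[160,336],'dropper',P[290,251], 'F',env.sense()['wrist_force'])
print(env.hand_in())
```

```text
jar [ 0.46666614 -0.10753752  0.05680504] dropper [ 0.70289319 -0.4044842   0.07949451] F [ 0.35772879  0.36659039 -0.73099979]
the job is handed in; nothing more can be done
None
```

The job is done and handed in at about 42 s of the 192 s allowed. I turned the knob to off, rolled the door open and laid all three clear slide boxes on the chamber floor. Then I rolled the door shut and turned the knob back to on.

**Last checks:**
- **Knob:** the grip bar reads −0.61 rad in the cabinet's frame, which is on. Before I opened the door it read +0.59 rad, which is off.
- **Door:** the pull bar is at its shut position. The top view gives x −126 mm with the bar's top at 134 mm, both as expected. The scene view is about 3 mm off in x and 1.5 mm in height.
- **Boxes:** seen before I shut the door, all three lay side by side with their tops 23 mm above the floor and their front ends behind the front rail. None is left on the bench.
- **Bystanders:** the jar and dropper bottle are where they were, and I left the yellow look-alike alone.

**One thing that disagreed:** at the start, with the knob still on, the bar sat about 9 mm higher than the shut position (about 0.07 rad). The door may have been slightly ajar before I touched it, so I turned the knob off first and at the end pressed the door down to its stop.

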